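# Third hand at the model jig

### The arm

A 7-joint arm with a two-finger parallel gripper is mounted at the origin on the work surface. World frame = base frame: x ahead of the robot, y to its left, z up, the work surface at z = 0. Lengths are in m, angles in rad, forces in N, time in s.
With the tool pointing down it reaches from about 0.35 to 0.9 m from the base axis. Payload 19.9 kg.
Tool frame: the origin (TCP) lies midway between the tips of the shut fingers; the grasp point (between the pads) lies 19 mm behind it; z points along the fingers, y is the direction in which the jaws open and shut (so a half turn about z gives the same grasp; the last joint's range is limited). The gripper opens to 85 mm and grips with 20 to 120 N. Pads are 22 mm wide; open, the fingers measure 114 mm over their backs; the gripper's body (76 mm by 85 mm) begins 54 mm behind the grasp point. The pads swing forward as they close: fully open they stand 13 mm farther back than shut.
Start: joints at [-1.367, 0.417, -0.01, 1.614, 0.005, 1.111, -0.053], TCP at [0.151, 0.606, 0.231] pointing down, gripper open.
Joint ranges: [-2.81, 2.81], [-0.39, 2.02], [-1.27, 1.25], [0.06, 2.57], [-1.19, 4.33], [0.19, 2], [-2.82, 2.82]. Speed limits (rad/s): [1.89, 1.89, 2.39, 2.39, 3.01, 3.01, 3.01].

### API

Orientations are given as a unit quaternion [x, y, z, w].
In Python, from cell import arm, optics, workorder, nets gives the robot as it stands.
- The arm moves only by the shell command python3 -m crank 'ROWS' [FORCE]. ROWS is JSON, a list of rows, each a list of 7 numbers: the turn, a rotation vector about the world's x, y, z in units of 90 degrees (1.0 is 90 degrees), then the shift along the world's x, y, z in units of 0.04 m (1.0 is 0.04 m), then the opening, from -1 (shut) to 1 (fully open). In form: [[wx, wy, wz, tx, ty, tz, hand], ...]. A call has 1 to 8 rows; each row shifts and turns the commanded pose from where the row before left it; what a row does not reach is not made up. A row lasts 1/10 s, in which the tool goes at most 50 mm and 8.59 degrees, less where a joint would pass 70% of its speed; a pose out of reach is approached as far as the arm can. A call with a number of a shift or a turn outside -1 to 1 is refused whole. A call with a gripper value outside its range is refused whole. The fingers move at their own pace and stop on an object; FORCE is the grip in N (left out, the last holds). Time passes only in rows, so rows that do not move let the fingers close. It gives the time, the measured TCP pose, the force and the opening at its end, in the units of the state.
- arm.get_obs(): the state, without advancing time (a new reading comes with each control period).
- optics.get_image(name): name is "side" or "top" or "wrist"; returns (picture, depth): 384x512x3 uint8, red, green, blue; 384x512 float32, m along the optical axis (not along the pixel's ray), 0 where there is no reading.
- optics.camera_info(name): a dict with "fx", "fy", "cx", "cy" (pixels), "view" (4x4, takes a point from world to camera coordinates); the wrist camera has in their place "tool_from_camera" (4x4, takes a point from camera to tool coordinates, whose origin is the TCP and whose axes are the flange's). Camera axes: x right, y up, looking along -z (the intrinsics and any distortion apply to the point x, -y, -z); pixel columns grow to the right and rows downward; lengths in m; the calibration is good to about 2 mm. The wrist camera is an equidistant fisheye: a pixel r from the principal point sees the ray r / f radians off the axis. A picture is of the moment at which its call begins: read the wrist's pose just before it. camera_info takes no time and is no camera call.
- workorder.job_done(): hands the job in, once; it reports no verdict.
Trained networks look in the newest picture that a camera, given by its name, has taken for a name from the list of things; names that differ only in an ending like _2 or _b are one class to them, and where a whole thing is asked for, a point or a joint stands for the part that bears it (a point fixed in the world has none). Each returns a list of dicts, best first, with "score" (0 to 1); they miss things now and then, are a little off and sometimes report something else, mostly with a low value. They report only what shows in the picture. A call takes as long as a camera call. They do not tell look-alikes from the thing itself.
- nets.recognise(target, camera): "box" ([left, top, width, height] in pixels, round what is visible of it).
- nets.cut_out(target, camera): "pixels" (384x512 bool, what is visible of it) and "box" ([left, top, width, height] in pixels, round what is visible of it).
The state is a dict: "t": time; "q": joint angles; "qd": joint speeds; "joint_torque": joint torques, N m; "ee_pos": TCP position; "ee_rot": TCP orientation; "contact_force": force on the tool from outside, world axes, zero at the start; "torque": the same for the moment, N m; "finger_gap": finger opening in m.
Only numpy, scipy, OpenCV 4.12 (cv2) and the standard library are available. Lean on these libraries where they do the work, as an engineer would, in place of code of your own. Each camera call takes 0.05 s, during which the arm holds its last target.

### The job

Set the plaster dental model (the one with the row of teeth) down into the pocket of the holding jig with its flat heel facing the sprung fence, let go, and swing the keeper lever fully shut across the top of it. Then push the model against the fence until the fence's pointer stands about midway between the two pins, never driving the fence to its end stop, and finish while still holding it there with that steady push, about 9 N, so I can put the screw in: do not let go at the end. Leave the other things on the counter alone.

Things in the scene. Friction and masses are not known exactly. Their poses are not given: they have to be found in the camera images.
- jig: Holding jig fixed to the counter: grey base plate 10 mm thick, x -77..113, y -70..80 mm, with an open-topped pocket. Origin under the pocket's centre, at counter height; +x points from the pocket to the sprung fence, z up. Keeper post (radius 7 mm, hub on it 10 mm, to 67 mm high) at x 10, y 62 mm. Fence spring bracket at x 82..94 mm, 44 mm high. Heights here and below are above the counter.
- pocket (a point): Centre of the pocket floor, 10 mm high, axes as the jig. Pocket 66 mm long (x -33..33), 54 mm wide: 3 mm of room at each end of the model, 2 mm each side. Aluminium side walls: 10 mm thick, x -41..64, tops 24 mm high. Rear lip at x -41..-33, only 16 mm high, so the model's rear face can be reached above it from -x.
- fence: Sprung steel fence closing the pocket's +x end: upright plate 8 x 52 mm, top 40 mm high. It slides straight along the jig's +x when pushed: spring 800 N/m, no preload, 0.1 N friction, end stop at 22 mm (11 mm is 8.8 N). Origin at the foot of its pressing face, on the pocket floor; jig x 33 mm at rest.
- pointer (a point): Tip of the thin dark pointer on the fence's -y end, 40 mm high, at jig x 37 mm at rest, moving with the fence. Two upright pins (4 mm diameter, tops 37 mm high) stand at jig x 40 and 56, y -46 mm; the pointer is midway between them when the fence is pushed back 11 mm, clear between them from 6 to 16 mm.
- keeper (a joint): Angle of the keeper lever, rad: 0 shut (lying across the pocket along the jig's -y from its post, on its stop), growing as it opens towards the jig's rear (-x): at pi/2 it points along -x. Upright hinge, swings level, stays where it is left (friction 0.04 N m). Range 0 to 2.3.
- keeper_hinge (a point): On the keeper's hinge axis at the underside of its bar, 57 mm above the counter. The bar is steel, 12 mm wide, its underside 57 and top 64 mm above the counter.
- keeper_knob (a point): Centre of the upright black knob at the keeper's free end, 118 mm from the hinge axis: a cylinder of 16 mm diameter standing from 64 to 88 mm above the counter; this point is 76 mm above the counter.
- model: Loose plaster dental model, 0.15 to 0.31 kg: base 60 (x) x 50 (y) x 24 mm; raised part on it x -30..12, y -21..21 mm, top at 39 mm; U-shaped row of teeth on that, top at 44 mm. Origin centre of underside, z up. Flat rear face x = -30 is the one to push; heel (x = +30, below the low ledge) goes to the fence. Seated, its teeth are 3 mm under the shut keeper.
- model_heel (a point): Centre of the model's heel face (model x 30 mm, z 12 mm).
- blank: Plain plaster slab 60 x 50 x 24 mm without raised part or teeth, loose; not to be used. Origin centre of underside.
- tray: Yellow plastic impression tray, about 105 x 68 x 18 mm, loose. Leave alone. Origin under its middle; handle to its -x.
- tucker: Thin steel tucker, 165 mm long along its x, 8 mm thick, lying loose. Leave alone. Origin under its middle.
- shade_case: Frosted shade guide case 70 x 170 x 22 mm, loose. Leave alone. Origin centre of underside.
- pen_cup: White ceramic pen cup, 76 mm diameter, 95 mm high, pens to about 150 mm, loose. Leave alone. Origin centre of underside.
- jar: Glass jar with lid, 64 mm diameter, 75 mm high, loose. Leave alone. Origin centre of underside.
- dappen: Small glass dish, 44 mm diameter, 28 mm high, loose. Leave alone. Origin centre of underside.
Things that resemble listed ones, but are neither listed nor needed, are in the scene too. What is shaped like the jig but purple is not meant. What is shaped like the model but blue is not meant.

How it is judged:
By the outcome, as a careful person would: the job done as asked, in the order asked, and still so for the second after the job is handed in, while the arm keeps its last pose, push and grip.
It also fails if it takes over 72 s, if anything falls off the work surface, if the arm or the gripper's body presses on something with over 40 N, if the wrist force passes 120 N, or if a joint passes its speed limit or range.

## Working session

There is one attempt and no reset: what is moved stays moved. The work goes in short steps, Python scripts to look and compute and a shell command to move; the robot and the scene stay as the last step left them, time stands still between calls to the robot, and variables do not carry over. Pictures are saved under pics/ and viewed, and the job is handed in when it is done.

```bash
ls; mkdir -p pics; python3 - <<'E'
from cell import arm, optics, nets
import cv2, numpy as np
print(arm.get_obs())
for n in ["side","top","wrist"]:
    im,d=optics.get_image(n); cv2.imwrite(f"pics/{n}0.png",cv2.resize(im[:,:,::-1],(800,600),interpolation=cv2.INTER_CUBIC)); np.savez(f"{n}0.npz",im=im,d=d)
    print(n,{k:np.round(v,4).tolist() for k,v in optics.camera_info(n).items() if not isinstance(v,str)})
E
```

```text
pics
{'t': 0.0, 'q': array([-1.36747467,  0.41796784, -0.01029235,  1.61418978,  0.00470547,
        1.11072233, -0.05299199]), 'qd': array([ 0.00061502, -0.00039132,  0.00086376, -0.00073525, -0.00127692,
       -0.00037296, -0.00062781]), 'joint_torque': array([-6.66130254e-04, -8.64437842e+01,  6.78158328e-01, -4.34912968e+01,
        1.89287105e-02,  7.27373437e-03,  3.91687195e-06]), 'ee_pos': array([0.15142031, 0.60600596, 0.2306576 ]), 'ee_rot': array([ 1.22100846e-01,  9.92517498e-01, -6.31378350e-04, -2.59009393e-05]), 'contact_force': array([-0.16104773, -0.34455503, -0.35672763]), 'torque': array([ 0.01244365, -0.0196633 ,  0.00906954]), 'finger_gap': 0.08527629124399197}
side {'fx': 449.6383, 'fy': 449.6383, 'cx': 254.6447, 'cy': 183.1356, 'view': [[0.9085, -0.4178, 0.0005, -0.4832], [0.2085, 0.4545, 0.866, -0.1786], [-0.3621, -0.7866, 0.5001, -1.0203], [0.0, 0.0, 0.0, 1.0]]}
top {'fx': 488.9487, 'fy': 488.9487, 'cx': 252.3652, 'cy': 187.9756, 'view': [[0.018, -0.9998, -0.0024, 0.0185], [0.9907, 0.0175, 0.1352, -0.5185], [-0.1351, -0.0048, 0.9908, -1.3515], [0.0, 0.0, 0.0, 1.0]]}
wrist {'fx': 297.3186, 'fy': 297.3186, 'cx': 254.9748, 'cy': 187.517, 'tool_from_camera': [[0.0002, 0.9484, 0.3172, 0.0829], [1.0, -0.0001, -0.0004, -0.0004], [-0.0003, 0.3172, -0.9484, -0.1439], [0.0, 0.0, 0.0, 1.0]]}
```

View pics/side0.png

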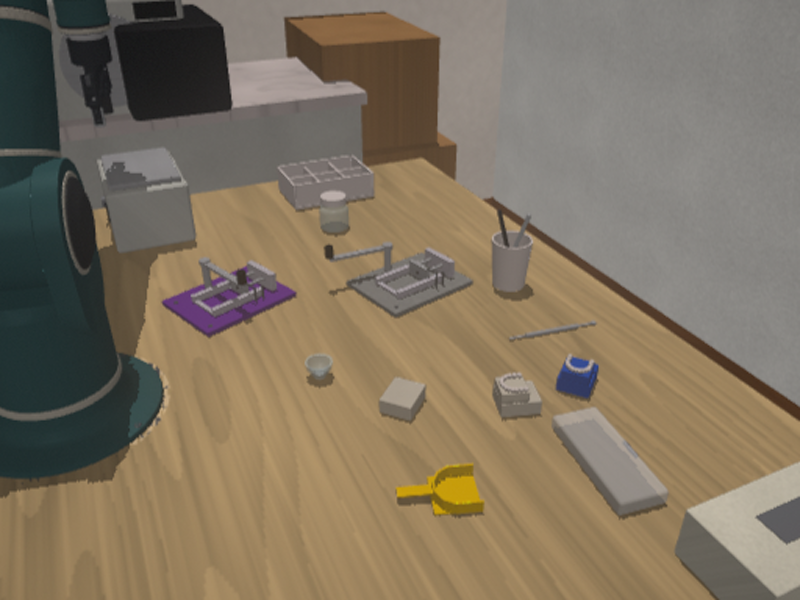

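View pics/top0.png

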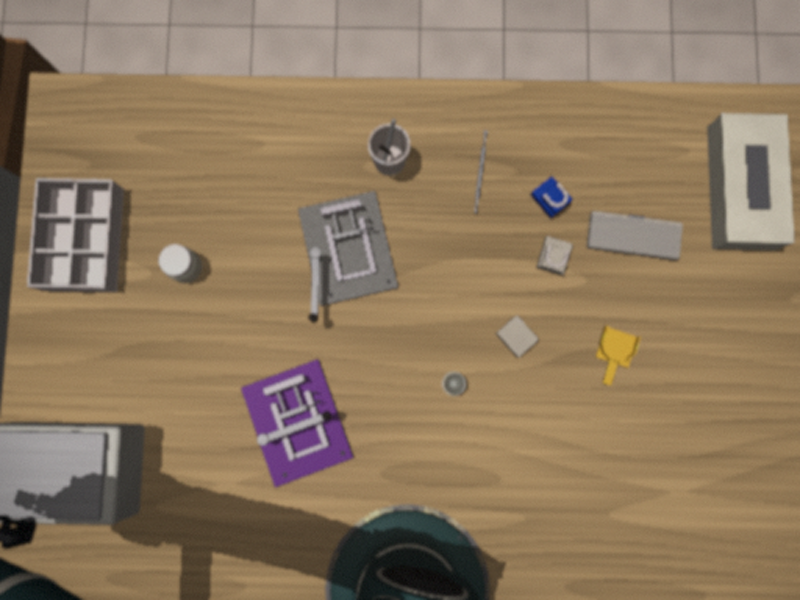

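View pics/wrist0.png

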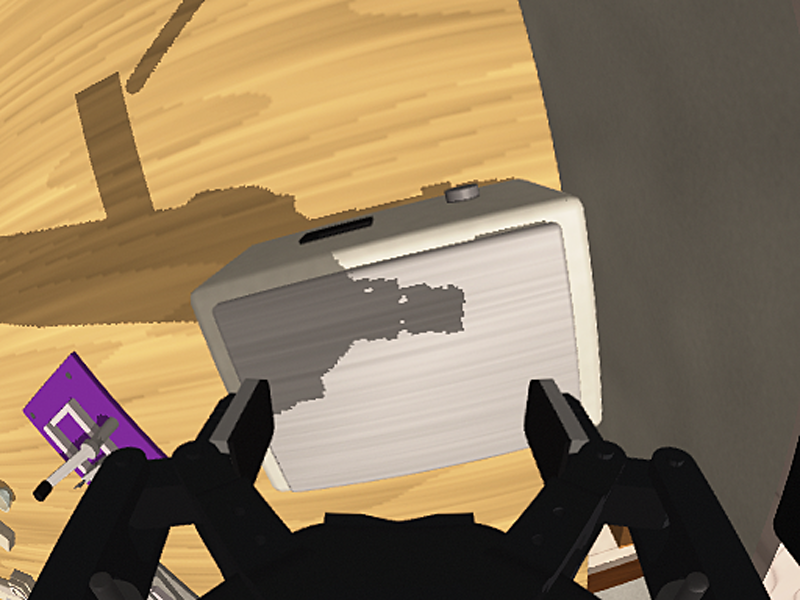

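The grey jig is at about (348,248) in the top picture. For the model there are three candidates: cream (555,255) with teeth, blue (551,197) which is excluded by colour, and the plain slab (518,336), which is the blank. I'll confirm with enlarged crops and measure.

```bash
cat > h.py <<'E'
import numpy as np, cv2
from cell import arm, optics, nets
from scipy.spatial.transform import Rotation as R
def cloud(n,d,info=None,obs=None):
    i=optics.camera_info(n) if info is None else info
    v,u=np.mgrid[0:384,0:512].astype(float)
    x=(u-i['cx'])/i['fx']; y=(v-i['cy'])/i['fy']
    if n=='wrist':
        r=np.hypot(x,y); s=np.where(r>1e-9,np.tan(np.minimum(r,1.5))/np.maximum(r,1e-9),1); x=x*s;y=y*s
    P=np.stack([x*d,-y*d,-d],-1)
    if n=='wrist':
        T=np.array(i['tool_from_camera']); P=P@T[:3,:3].T+T[:3,3]
        o=obs; Rm=R.from_quat(o['ee_rot']).as_matrix(); P=P@Rm.T+o['ee_pos']
    else:
        V=np.array(i['view']); P=(P-V[:3,3])@V[:3,:3]
    P[d<=0]=np.nan
    return P
def proj(n,X):
    i=optics.camera_info(n); V=np.array(i['view']); c=np.asarray(X)@V[:3,:3].T+V[:3,3]
    return np.stack([i['cx']+i['fx']*c[:,0]/-c[:,2], i['cy']-i['fy']*c[:,1]/-c[:,2]],-1)
def crop(im,box,name,s=6):
    x0,y0,x1,y1=box; cv2.imwrite(name,cv2.resize(im[y0:y1,x0:x1,::-1],None,fx=s,fy=s,interpolation=cv2.INTER_CUBIC))
E
python3 - <<'E'
from h import *
z=np.load('top0.npz'); im,d=z['im'],z['d']
crop(im,(310,100,440,240),'pics/tm.png',4); crop(im,(180,110,270,210),'pics/tj.png',6)
z2=np.load('side0.npz'); crop(z2['im'],(200,140,390,280),'pics/sj.png',4)
P=cloud('top',d)
# model: px ~ (355,163)
sub=(slice(145,182),slice(338,372))
Q=P[sub].reshape(-1,3); C=im[sub].reshape(-1,3).astype(int)
print('table z',np.nanmedian(P[240:260,380:400,2]))
tz=np.nanmedian(P[240:260,380:400,2])
m=Q[:,2]>tz+0.012
r=cv2.minAreaRect((Q[m,:2]*1000).astype(np.float32)); print('model',r,m.sum(), np.round(np.nanpercentile(Q[m,2],[5,50,95,99]),4))
for lo,hi in((.019,.030),(.034,.05)):
    k=(Q[:,2]-tz>lo)&(Q[:,2]-tz<hi); print(lo,k.sum(),np.nanmean(Q[k],0), cv2.minAreaRect((Q[k,:2]*1000).astype(np.float32)))
# jig
sub=(slice(115,205),slice(183,262)); Q=P[sub].reshape(-1,3)
k=(Q[:,2]-tz>.006)&(Q[:,2]-tz<.10)
print('jig',cv2.minAreaRect((Q[k,:2]*1000).astype(np.float32)),k.sum())
k=(Q[:,2]-tz>.032)&(Q[:,2]-tz<.05); print('fence', cv2.minAreaRect((Q[k,:2]*1000).astype(np.float32)), k.sum())
k=(Q[:,2]-tz>.053)&(Q[:,2]-tz<.07); print('keeper', cv2.minAreaRect((Q[k,:2]*1000).astype(np.float32)), k.sum())
k=(Q[:,2]-tz>.08); print('knob', np.nanmean(Q[k],0), k.sum())
E
```

```text
table z 0.00109518742928989
model ((599.2848510742188, -266.1439514160156), (49.90082550048828, 62.28417205810547), 72.65470123291016) 371 [0.0197 0.0365 0.0461 0.0493]
0.019 126 [ 0.6085629  -0.26598975  0.02460771] ((599.2573852539062, -266.1353759765625), (49.90082550048828, 60.7504997253418), 72.65470123291016)
0.034 207 [ 0.58989536 -0.26344762  0.04116505] ((590.4439697265625, -264.0182189941406), (42.46957778930664, 44.12610626220703), 72.62342071533203)
jig ((602.5427856445312, 120.2470703125), (271.99169921875, 222.99644470214844), 2.4462227821350098) 2985
fence ((645.627685546875, 136.99179077148438), (78.1363525390625, 116.81100463867188), 30.801401138305664) 222
keeper ((531.3778686523438, 168.1453094482422), (129.75436401367188, 17.330245971679688), 1.465806245803833) 197
knob [0.4696108  0.16950177 0.08682468] 24
```

View pics/tm.png

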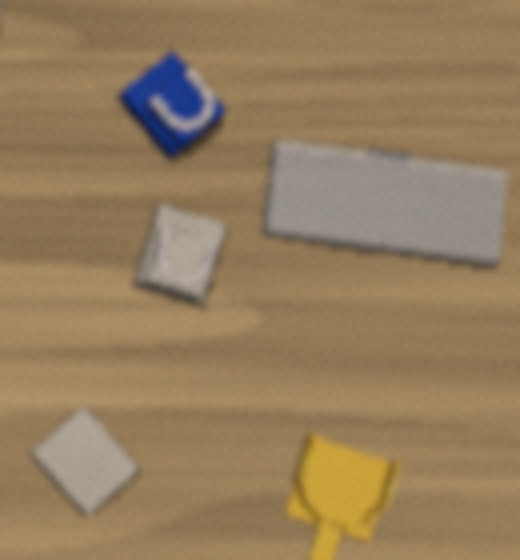

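View pics/tj.png

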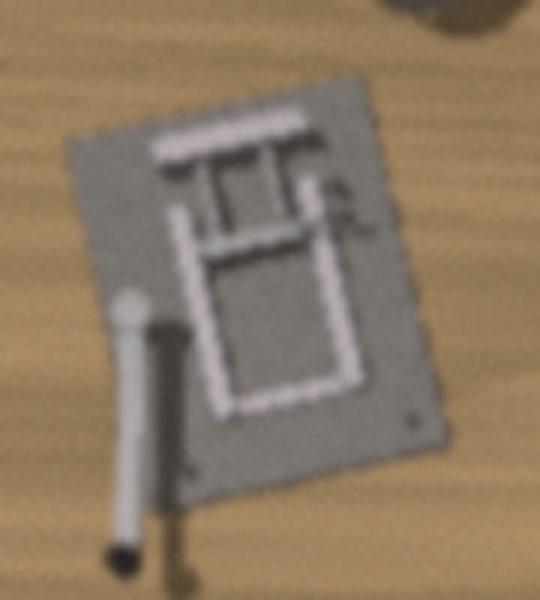

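View pics/sj.png

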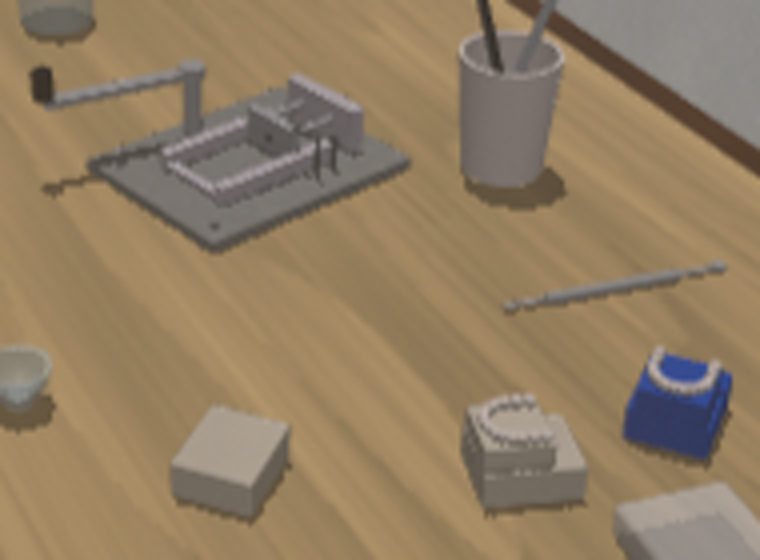

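The cream piece with the U-shaped teeth, crop (182,255) and top (555,255), is the model, and its low ledge (the heel) points to world +x. The grey jig with its keeper swung open is the right one. Next I move above the jig for a close wrist view.

```bash
python3 -m crank '[[0,0,0,0.73,-0.86,0,1],[0,0,0,0.73,-0.86,0,1],[0,0,0,0.73,-0.86,0,1],[0,0,0,0.73,-0.86,0,1],[0,0,0,0.73,-0.86,0,1],[0,0,0,0.73,-0.86,0,1],[0,0,0,0.73,-0.86,0,1]]'; python3 -m crank '[[0,0,0,0.73,-0.86,0,1],[0,0,0,0.73,-0.86,0,1],[0,0,0,0.73,-0.86,0,1],[0,0,0,0.73,-0.86,0,1],[0,0,0,0.73,-0.86,0,1],[0,0,0,0.73,-0.86,0,1],[0,0,0,0,0,0,1]]'
python3 - <<'E'
from h import *
o=arm.get_obs(); im,d=optics.get_image('wrist'); np.savez('w1.npz',im=im,d=d,p=o['ee_pos'],q=o['ee_rot']); print(o['ee_pos'],np.abs(o['qd']).max())
cv2.imwrite('pics/w1.png',cv2.resize(im[:,:,::-1],(800,600)))
E
```

```text
t: 0.85
ee_pos: [0.3567, 0.3639, 0.2313]
ee_rot: [0.122, 0.993, 0.0, -0.0]
contact_force: [0.6, 0.7, 0.1]
finger_gap: 0.0852
t: 1.55
ee_pos: [0.5339, 0.1536, 0.2312]
ee_rot: [0.126, 0.992, -0.001, 0.001]
contact_force: [-0.9, 0.9, -0.6]
finger_gap: 0.0855
[0.53392986 0.15355386 0.23115191] 0.08804426355759451
```

View pics/w1.png

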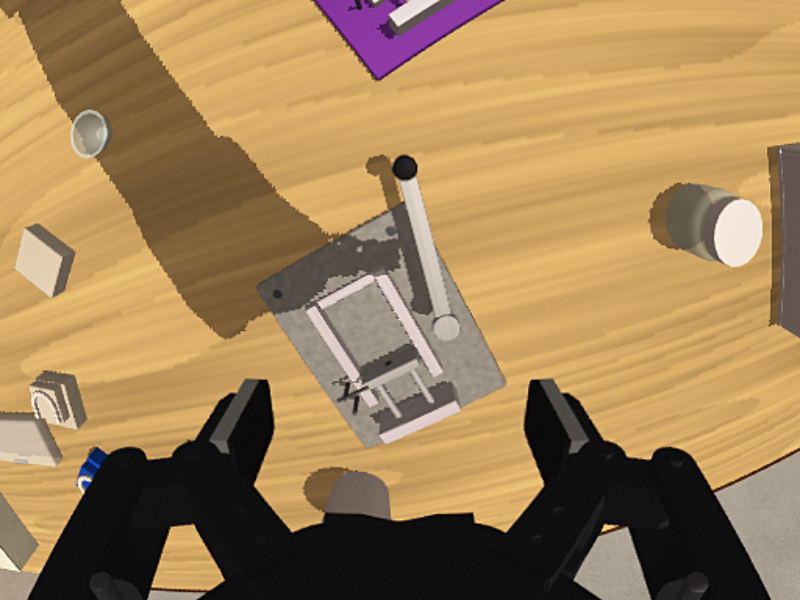

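```bash
cat >> h.py <<'E'
def H(x,y):
    h=np.zeros_like(x)
    def b(x0,x1,y0,y1,z):
        h[(x>=x0)&(x<=x1)&(y>=y0)&(y<=y1)]=z
    b(-77,113,-70,80,10);b(-41,64,27,37,24);b(-41,64,-37,-27,24);b(-41,-33,-37,37,16);b(33,41,-26,26,40)
    return h
def fitjig(P,x0,ex=None):
    from scipy.optimize import differential_evolution as DE
    Q=P.reshape(-1,3)*1000; Q=Q[np.isfinite(Q).all(1)]
    Q=Q[np.hypot(Q[:,0]-x0[0]*1000,Q[:,1]-x0[1]*1000)<160]
    def f(p):
        c,s=np.cos(p[2]),np.sin(p[2]); dx,dy=Q[:,0]-p[0],Q[:,1]-p[1]
        x=c*dx+s*dy;y=-s*dx+c*dy; z=Q[:,2]-p[3]
        k=(z<45)&(x>-85)&(x<75)&(np.abs(y)<75)
        k&=~((x>41)&(np.abs(y)<30))
        return np.minimum(np.abs(z-H(x,y)),8)[k].mean()+ 8*max(0,1-k.sum()/ (0.3*len(Q)))
    r=DE(f,[(x0[0]*1000-25,x0[0]*1000+25),(x0[1]*1000-25,x0[1]*1000+25),(x0[2]-.2,x0[2]+.2),(-4,4)],seed=1,maxiter=80,popsize=12)
    return r.x,r.fun
def fitmodel(P,x0):
    from scipy.optimize import differential_evolution as DE
    Q=P.reshape(-1,3)*1000; Q=Q[np.isfinite(Q).all(1)]
    Q=Q[np.hypot(Q[:,0]-x0[0]*1000,Q[:,1]-x0[1]*1000)<52]
    def f(p):
        c,s=np.cos(p[2]),np.sin(p[2]); dx,dy=Q[:,0]-p[0],Q[:,1]-p[1]
        x=c*dx+s*dy;y=-s*dx+c*dy; z=Q[:,2]-p[3]
        h=np.where((abs(x)<=30)&(abs(y)<=25),24.,0.); h[(x>=-30)&(x<=12)&(abs(y)<=21)]=39
        e=np.minimum(np.abs(z-h),8); e[(h==39)&(z>36)]*=.3
        return e.mean()
    r=DE(f,[(x0[0]*1000-15,x0[0]*1000+15),(x0[1]*1000-15,x0[1]*1000+15),(x0[2]-.25,x0[2]+.25),(-4,4)],seed=1,maxiter=80,popsize=12)
    return r.x,r.fun
E
python3 - <<'E'
from h import *
z=np.load('w1.npz'); P=cloud('wrist',z['d'],obs=dict(ee_pos=z['p'],ee_rot=z['q']))
print('jig wrist',fitjig(P,(0.6,0.12,0.25)))
k=(P[...,2]>.08)&(np.hypot(P[...,0]-.47,P[...,1]-.17)<.04); print('knob',P[k].mean(0),k.sum())
k=(P[...,2]>.061)&(np.hypot(P[...,0]-.586,P[...,1]-.167)<.02); print('hub',P[k].mean(0),k.sum())
Pt=cloud('top',np.load('top0.npz')['d']);print('jig top',fitjig(Pt,(0.6,0.12,0.25)))
print('model top',fitmodel(Pt,(0.599,-0.266,-0.3)))
print('model wrist',fitmodel(P,(0.599,-0.266,-0.3)))
E
```

```text
jig wrist (array([5.92676240e+02, 1.11285374e+02, 2.56219320e-01, 1.19336601e+00]), np.float64(5.095099156324208))
knob [0.46933266 0.17346167 0.08910597] 194
hub [0.58264203 0.17403225 0.0672092 ] 332
jig top (array([ 5.93503106e+02,  1.08276091e+02,  2.51794942e-01, -1.82773296e-02]), np.float64(3.2701003148281753))
model top (array([ 6.00270234e+02, -2.67491274e+02, -3.03141699e-01,  3.62344289e-01]), np.float64(2.5559093487440903))
model wrist (array([ 5.98885943e+02, -2.63182586e+02, -3.07044398e-01,  9.99249281e-01]), np.float64(2.8969250453444335))
```

```bash
python3 - <<'E'
from h import *
z=np.load('w1.npz'); P=cloud('wrist',z['d'],obs=dict(ee_pos=z['p'],ee_rot=z['q']))*1000
out=[]
for P,im,p in((P,z['im'],(592.7,111.3,.2562)),(cloud('top',np.load('top0.npz')['d'])*1000,np.load('top0.npz')['im'],(593.5,108.3,.2518))):
    c,s=np.cos(p[2]),np.sin(p[2]); dx,dy=P[...,0]-p[0],P[...,1]-p[1]; x=c*dx+s*dy;y=-s*dx+c*dy; zz=P[...,2]
    g=np.zeros((380,400,3),np.uint8)
    k=(abs(x)<125)&(abs(y)<100)
    X=((x+100)*1.9)[k]; Y=((100-y)*1.9)[k]
    col=cv2.applyColorMap(np.clip(zz*4,0,255).astype(np.uint8),cv2.COLORMAP_JET)[k]
    for a,b,cc in zip(X,Y,col): 
        cv2.circle(g,(int(a),int(b)),1 if len(X)>8000 else 2,[int(q) for q in cc],-1)
    for r in((-41,64,27,37),(-41,64,-37,-27),(-41,-33,-37,37),(33,41,-26,26),(-77,113,-70,80)):
        cv2.rectangle(g,(int((r[0]+100)*1.9),int((100-r[2])*1.9)),(int((r[1]+100)*1.9),int((100-r[3])*1.9)),(255,255,255),1)
    out.append(g)
    for nm,box in (('plate',(-70,-50,-60,50)),('floor',(-25,25,-20,20)),('wall',(-30,30,29,35)),('wall-',(-30,30,-35,-29)),('lip',(-39,-35,-20,20)),('fence',(34,40,-20,20))):
        q=(x>box[0])&(x<box[1])&(y>box[2])&(y<box[3]); print(nm,np.round(np.percentile(zz[q],[10,50,90]),1),q.sum())
cv2.imwrite('pics/fit.png',np.hstack(out))
E
```

```text
plate [ 10.6 260.9 314.4] 2920
floor [10.2 11.2 12.2] 1046
wall [24.4 25.2 26.1] 214
wall- [24.5 25.2 26.2] 186
lip [16.4 17.3 18.3] 94
fence [14.5 40.3 41.8] 218
plate [ 6.1  9.8 14.1] 259
floor [ 6.2 10.4 13.7] 230
wall [21.2 24.5 28.1] 42
wall- [20.6 25.1 27.9] 42
lip [12.5 16.3 19. ] 18
fence [35.4 39.8 43.6] 27<stdin>:9: RuntimeWarning: invalid value encountered in cast
```

View pics/fit.png

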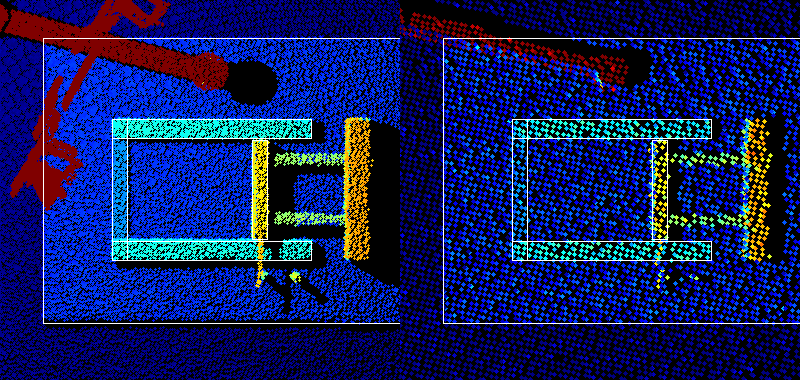

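```bash
python3 -m crank '[[0,0,-0.02,0.12,-1,0,1],[0,0,-0.02,0.12,-1,0,1],[0,0,0,0.12,-1,0,1],[0,0,0,0.12,-1,0,1],[0,0,0,0.12,-1,0,1],[0,0,0,0.12,-1,-0.3,1],[0,0,0,0.12,-1,-0.3,1],[0,0,0,0.12,-1,-0.3,1]]'; python3 -m crank '[[0,0,0,0.12,-1,-0.5,1],[0,0,0,0.12,-1,-0.5,1],[0,0,0,0,-0.2,0,1],[0,0,0,0,0,0,1],[0,0,0,0,0,0,1]]'
python3 - <<'E'
from h import *
o=arm.get_obs(); im,d=optics.get_image('wrist'); np.savez('w2.npz',im=im,d=d,p=o['ee_pos'],q=o['ee_rot']); print(o['ee_pos'],o['ee_rot'],np.abs(o['qd']).max())
cv2.imwrite('pics/w2.png',cv2.resize(im[:,:,::-1],(800,600)))
P=cloud('wrist',d,obs=o); print(fitmodel(P,(0.599,-0.265,-0.3)))
E
```

```text
t: 2.4
ee_pos: [0.5695, -0.161, 0.1948]
ee_rot: [0.152, 0.988, 0.0, -0.0]
contact_force: [1.2, 0.4, -0.6]
finger_gap: 0.0857
t: 2.9
ee_pos: [0.5796, -0.247, 0.1556]
ee_rot: [0.152, 0.988, 0.0, 0.0]
contact_force: [-0.3, 0.9, -0.7]
finger_gap: 0.0855
[ 0.57959901 -0.24699214  0.15557484] [1.52383151e-01 9.88321392e-01 4.17310901e-04 1.66112676e-04] 0.01405491766328313
(array([ 5.84479638e+02, -2.59015004e+02, -3.08405427e-01,  1.23928651e+00]), np.float64(4.087452732350438))
```

View pics/w2.png

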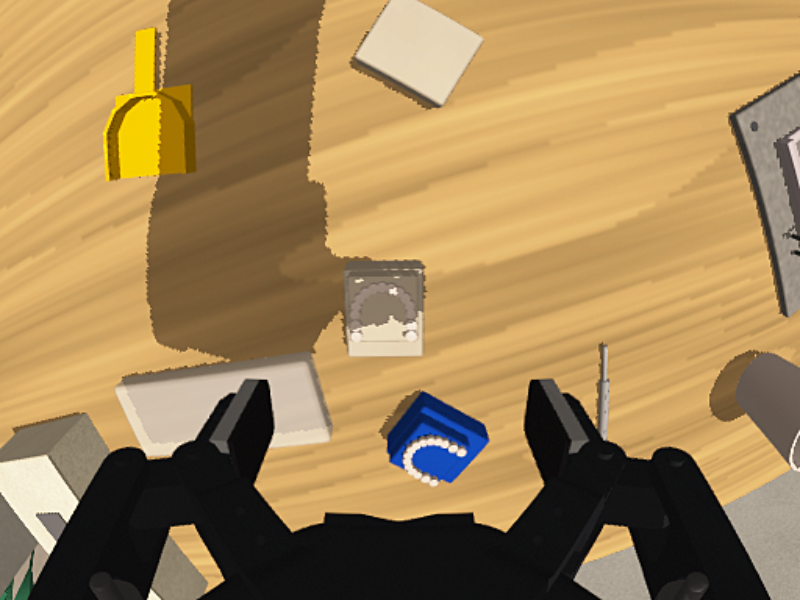

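```bash
python3 - <<'E'
from h import *
z=np.load('w2.npz'); P=cloud('wrist',z['d'],obs=dict(ee_pos=z['p'],ee_rot=z['q']))
Q=P[150:245,200:290].reshape(-1,3)*1000
for lo,hi in((20,27),(36,50),(28,35)):
    k=(Q[:,2]>lo)&(Q[:,2]<hi); print(lo,k.sum(),cv2.minAreaRect(Q[k,:2].astype(np.float32)),np.median(Q[k],0))
p=(599,-263,-.307)
P=P*1000;c,s=np.cos(p[2]),np.sin(p[2]); dx,dy=P[...,0]-p[0],P[...,1]-p[1]; x=c*dx+s*dy;y=-s*dx+c*dy; zz=P[...,2]
g=np.zeros((400,400,3),np.uint8);k=(abs(x)<60)&(abs(y)<60)
col=cv2.applyColorMap(np.clip(zz*5,0,255).astype(np.uint8),cv2.COLORMAP_JET)[k]
for a,b,cc in zip(x[k],y[k],col): cv2.circle(g,(int((a+60)*3.3),int((60-b)*3.3)),2,[int(q) for q in cc],-1)
cv2.rectangle(g,(99,115),(297,280),(255,255,255),1);cv2.imwrite('pics/fm.png',g)
E
```

```text
20 870 ((604.9522094726562, -278.94305419921875), (75.576416015625, 81.45294189453125), 73.51400756835938) [ 616.36723974 -264.28559445   24.95494641]
36 1852 ((589.95166015625, -260.91864013671875), (40.5206184387207, 42.29961395263672), 73.19178009033203) [ 588.15701759 -260.28628154   40.60067804]
28 87 ((570.3638916015625, -254.35394287109375), (39.675167083740234, 1.413569688796997), 72.3110122680664) [ 570.23067506 -255.13260822   31.49520852]<stdin>:9: RuntimeWarning: invalid value encountered in cast
```

View pics/fm.png

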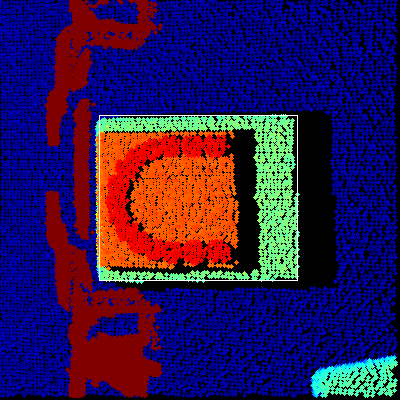

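```bash
python3 -m crank '[[0,0,0,0.28,-0.37,0,0.5],[0,0,0,0,0,-0.6,0.5],[0,0,0,0,0,-0.6,0.5],[0,0,0,0,0,-0.6,0.5],[0,0,0,0,0,-0.6,0.5],[0,0,0,0,0,-0.5,0.5],[0,0,0,0,0,-0.3,0.5],[0,0,0,0,0,0,0.5]]' 40; python3 -m crank '[[0,0,0,0,0,0,0.5],[0,0,0,0,0,0,0.5]]'
python3 - <<'E'
from h import *
o=arm.get_obs(); im,d=optics.get_image('wrist');print(o['ee_pos'],o['contact_force'])
cv2.imwrite('pics/w3.png',cv2.resize(im[:,:,::-1],(800,600)))
im,d=optics.get_image('side');crop(im,(290,190,390,290),'pics/s3.png',6)
E
```

```text
t: 3.75
ee_pos: [0.5901, -0.2621, 0.0264]
ee_rot: [0.152, 0.988, 0.0, -0.001]
contact_force: [0.5, 1.1, 0.5]
finger_gap: 0.0642
t: 3.95
ee_pos: [0.591, -0.2637, 0.0285]
ee_rot: [0.153, 0.988, -0.0, 0.001]
contact_force: [1.2, -0.6, 0.5]
finger_gap: 0.0637
[ 0.59099956 -0.26365039  0.0285453 ] [ 1.22478362 -0.64669245  0.53383078]
```

View pics/w3.png

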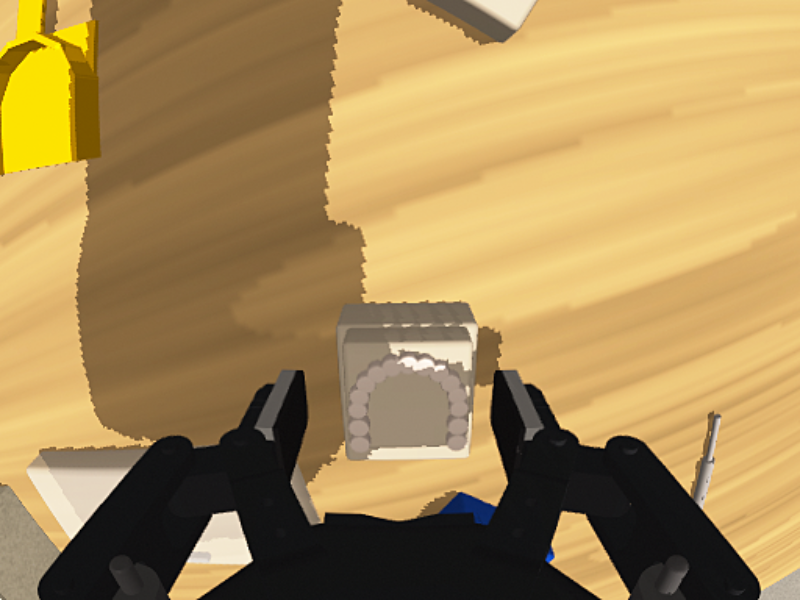

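View pics/s3.png

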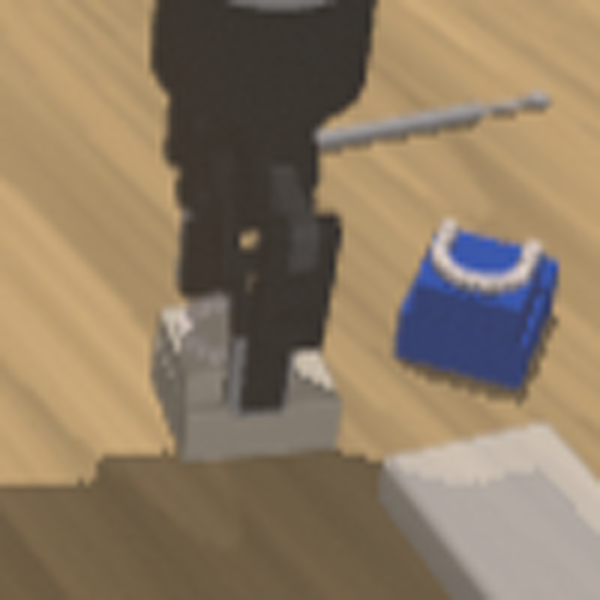

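```bash
python3 -m crank '[[0,0,0,0.01,0.05,-0.1,0.5],[0,0,0,0,0,0,-0.3],[0,0,0,0,0,0,-0.3],[0,0,0,0,0,0,-0.3],[0,0,0,0,0,0,-0.3],[0,0,0,0,0,0,-0.3]]' 40
python3 - <<'E'
from h import *
o=arm.get_obs(); im,d=optics.get_image('wrist');print(o['ee_pos'],o['contact_force'],o['finger_gap'])
cv2.imwrite('pics/w4.png',cv2.resize(im[:,:,::-1],(800,600)))
E
```

```text
t: 4.65
ee_pos: [0.5907, -0.2616, 0.0233]
ee_rot: [0.153, 0.988, -0.0, 0.0]
contact_force: [-0.7, 1.0, 2.4]
finger_gap: 0.0412
[ 0.59066641 -0.26163151  0.02329742] [-0.68298587  0.9724603   2.35815608] 0.04122503985417307
```

View pics/w4.png

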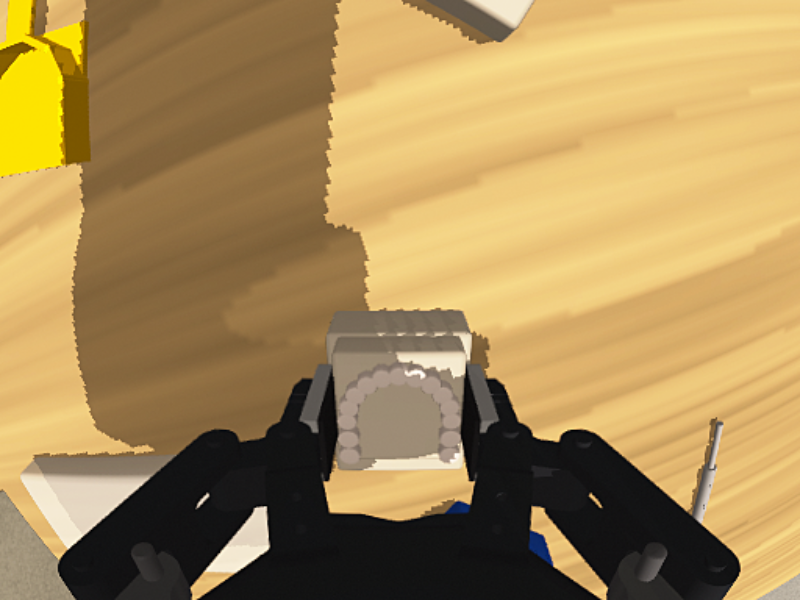

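```bash
python3 -m crank '[[0,0,0,0,0,0.5,-0.5],[0,0,0,0,0,0.9,-0.5],[0,0,0,0,0.3,0.9,-0.5],[0,0,0,0,0.7,0.7,-0.5],[0,0,0,0,0.9,0.2,-0.5],[0,0,0.051,-0.02,0.9,0,-0.5],[0,0,0.051,-0.02,0.9,0,-0.5],[0,0,0.051,-0.02,0.9,0,-0.5]]' 50;  python3 -m crank '[[0,0,0.051,-0.02,0.9,0,-0.5],[0,0,0.051,-0.02,0.9,0,-0.5],[0,0,0.051,-0.02,0.9,0,-0.5],[0,0,0.051,-0.02,0.9,0,-0.5],[0,0,0,0,0.9,0,-0.5],[0,0,0,0,0.9,0,-0.5],[0,0,0,0,0.14,0,-0.5],[0,0,0,0,0,0,-0.5]]'; python3 -m crank '[[0,0,0,0,0,0,-0.5],[0,0,0,0,0,0,-0.5]]'
python3 - <<'E'
from h import *
o=arm.get_obs(); im,d=optics.get_image('wrist'); np.savez('w5.npz',im=im,d=d,p=o['ee_pos'],q=o['ee_rot']);print(o['ee_pos'],o['ee_rot'],o['contact_force'],o['finger_gap'])
cv2.imwrite('pics/w5.png',cv2.resize(im[:,:,::-1],(800,600)))
P=cloud('wrist',d,obs=o); print(fitjig(P,(0.593,0.11,0.255)))
E
```

```text
t: 5.5
ee_pos: [0.588, -0.0762, 0.1513]
ee_rot: [0.032, 0.999, -0.0, 0.0]
contact_force: [0.8, 0.2, -2.0]
finger_gap: 0.0406
t: 6.3
ee_pos: [0.5848, 0.145, 0.151]
ee_rot: [-0.127, 0.992, -0.0, -0.0]
contact_force: [-0.3, -1.0, -1.7]
finger_gap: 0.0408
t: 6.5
ee_pos: [0.5852, 0.1423, 0.1513]
ee_rot: [-0.125, 0.992, -0.0, 0.0]
contact_force: [-0.2, 0.5, -1.8]
finger_gap: 0.0411
[0.58522091 0.14232789 0.15127044] [-1.25257399e-01  9.92124234e-01 -2.97673428e-04  1.80860064e-07] [-0.23891219  0.53732898 -1.82776609] 0.04114815122874709
(array([5.92714158e+02, 1.11404951e+02, 2.51514278e-01, 1.25897574e+00]), np.float64(4.07925670905482))
```

View pics/w5.png

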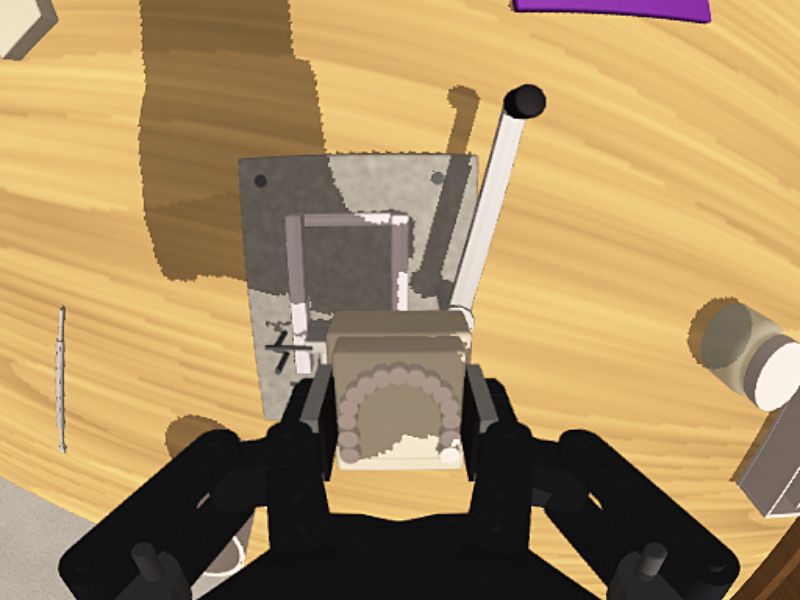

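```bash
python3 - <<'E'
from h import *
z=np.load('w5.npz'); i=optics.camera_info('wrist')
o=dict(ee_pos=np.zeros(3),ee_rot=[0,0,0,1]); P=cloud('wrist',z['d'],obs=o)*1000
im=z['im'].astype(int)
k=np.zeros((384,512),bool); k[195:305,205:308]=1
k&=(im.sum(-1)>150)&(P[...,2]>-25)&(P[...,2]<30)&(abs(P[...,1])<27)
Q=P[k]; print(k.sum(), np.percentile(Q,[0.5,50,99.5],axis=0).round(1))
hz,_=np.histogram(Q[:,2],bins=np.arange(-25,31,2)); print(dict(zip(np.arange(-25,29,2),hz)))
for lo,hi in((-26,-18),(-18,-13),(-3,3)):
    q=Q[(Q[:,2]>lo)&(Q[:,2]<hi)]
    if len(q)>5: print(lo,hi,len(q),np.percentile(q,[1,50,99],axis=0).round(1).tolist(), cv2.minAreaRect(q[:,:2].astype(np.float32)))
E
```

```text
8807 [[-37.4 -24.2 -23. ]
 [ 11.7   0.3 -16.6]
 [ 21.8  25.   18.8]]
{np.int64(-25): np.int64(44), np.int64(-23): np.int64(1531), np.int64(-21): np.int64(381), np.int64(-19): np.int64(1570), np.int64(-17): np.int64(2214), np.int64(-15): np.int64(211), np.int64(-13): np.int64(180), np.int64(-11): np.int64(154), np.int64(-9): np.int64(177), np.int64(-7): np.int64(122), np.int64(-5): np.int64(91), np.int64(-3): np.int64(751), np.int64(-1): np.int64(300), np.int64(1): np.int64(140), np.int64(3): np.int64(139), np.int64(5): np.int64(112), np.int64(7): np.int64(108), np.int64(9): np.int64(115), np.int64(11): np.int64(112), np.int64(13): np.int64(109), np.int64(15): np.int64(106), np.int64(17): np.int64(109), np.int64(19): np.int64(31), np.int64(21): np.int64(0), np.int64(23): np.int64(0), np.int64(25): np.int64(0), np.int64(27): np.int64(0)}
-26 -18 2111 [[-16.8, -22.2, -23.3], [7.3, 0.7, -21.6], [18.8, 23.8, -18.1]] ((0.6334133148193359, 0.8937435150146484), (49.66019058227539, 38.344566345214844), 89.17188262939453)
-18 -13 3840 [[-19.4, -20.7, -17.9], [4.0, 0.3, -16.8], [21.5, 22.4, -13.4]] ((0.7535114288330078, 0.8874702453613281), (51.16646194458008, 42.3639030456543), 89.00413513183594)
-3 3 1191 [[-38.0, -24.4, -2.9], [13.4, 0.8, -1.4], [21.7, 24.7, 2.8]] ((-8.208667755126953, 0.31226348876953125), (50.3294677734375, 60.34483337402344), 89.62591552734375)
```

```bash
python3 -m crank '[[0,0,0,-0.01,-0.44,0,-0.5],[0,0,0,0,-0.4,0,-0.5],[0,0,0,0,0,-0.6,-0.5],[0,0,0,0,0,-0.6,-0.5],[0,0,0,0,0,-0.6,-0.5],[0,0,0,0,0,-0.4,-0.5],[0,0,0,0,0,0,-0.5],[0,0,0,0,0,0,-0.5]]'; python3 -m crank '[[0,0,0,0,0,0,-0.5],[0,0,0,0,0,0,-0.5]]'
python3 - <<'E'
from h import *
o=arm.get_obs(); im,d=optics.get_image('wrist'); np.savez('w6.npz',im=im,d=d,p=o['ee_pos'],q=o['ee_rot']);print(o['ee_pos'],o['ee_rot'],o['contact_force'],o['finger_gap'])
cv2.imwrite('pics/w6.png',cv2.resize(im[:,:,::-1],(800,600)))
im,d=optics.get_image('side'); crop(im,(190,120,320,220),'pics/s6.png',6)
im,d=optics.get_image('top'); crop(im,(180,110,270,210),'pics/t6.png',6)
E
```

```text
t: 7.35
ee_pos: [0.585, 0.1097, 0.0638]
ee_rot: [-0.126, 0.992, -0.0, 0.0]
contact_force: [0.2, 0.3, -0.6]
finger_gap: 0.0406
t: 7.55
ee_pos: [0.5852, 0.1104, 0.0643]
ee_rot: [-0.126, 0.992, 0.0, 0.001]
contact_force: [-0.3, 0.4, -1.0]
finger_gap: 0.0402
[0.58524052 0.11042491 0.06432094] [-1.26234323e-01  9.92000111e-01  8.54917875e-05  8.17729267e-04] [-0.25441464  0.42932853 -0.95059309] 0.04020315873180493
```

View pics/w6.png

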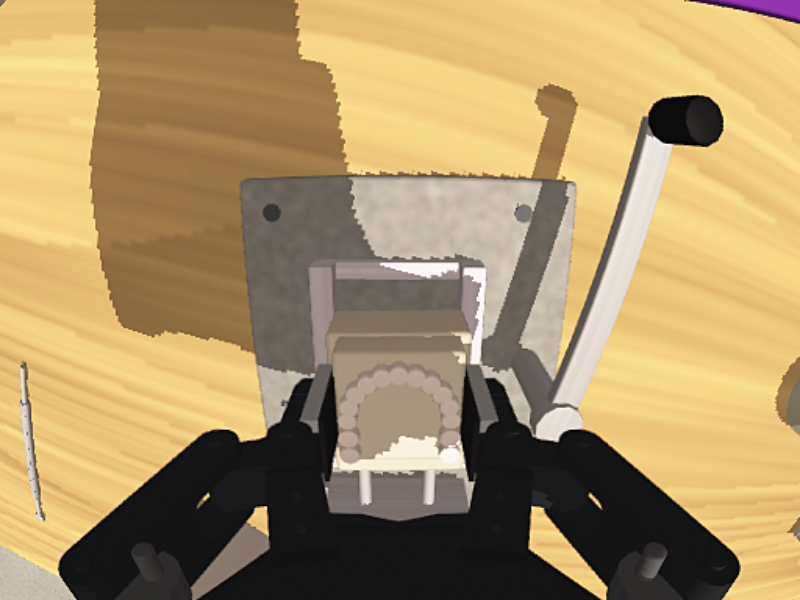

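View pics/s6.png

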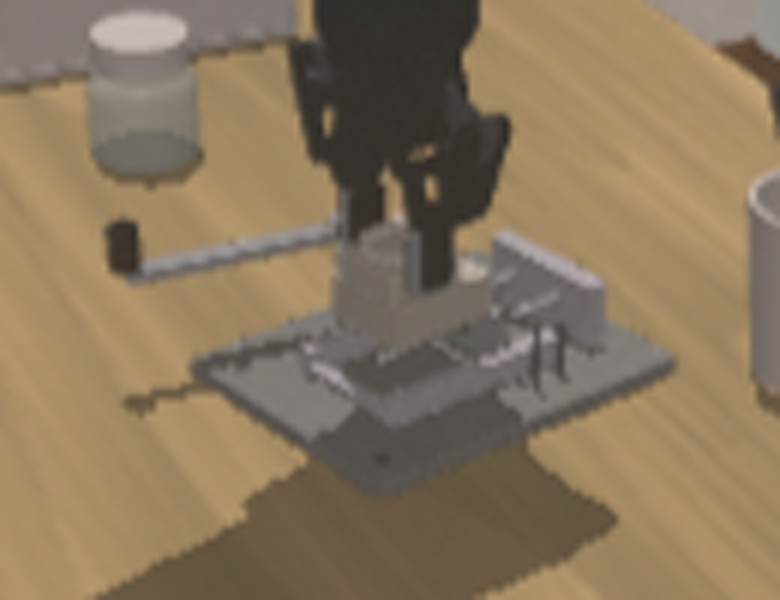

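```bash
python3 - <<'E'
from h import *
z=np.load('w6.npz'); o=dict(ee_pos=z['p'],ee_rot=z['q'])
W=cloud('wrist',z['d'],obs=o)*1000; T=cloud('wrist',z['d'],obs=dict(ee_pos=np.zeros(3),ee_rot=[0,0,0,1]))*1000
im=z['im'].astype(int)
k=np.zeros((384,512),bool);k[160:245,190:320]=1
a=k&(abs(W[...,2]-25.2)<2.5)
for s in(-1,1):
    q=T[a&(T[...,1]*s>20)&(T[...,0]>12)]; print('wall',s,len(q),np.percentile(q[:,1],[1,5,50,95,99]).round(1), np.percentile(q[:,0],[1,99]).round(1), np.polyfit(q[:,0],q[:,1],1).round(4))
l=k&(abs(W[...,2]-17.3)<1.7)&(abs(T[...,1])<22)&(T[...,0]>15)
q=T[l]; print('lip',len(q),np.percentile(q[:,0],[2,50,98]).round(1))
m=np.zeros((384,512),bool); m[195:305,205:308]=1
m&=(im.sum(-1)>150)&(abs(T[...,1])<28)
q=T[m&(abs(T[...,2])<2.5)]; print('ledge',len(q),np.percentile(q,[1,50,99],axis=0).round(1).tolist())
q=T[m&(abs(T[...,2]+16.8)<1.2)]; print('raised',len(q),np.percentile(q,[1,50,99],axis=0).round(1).tolist())
print('jigfit',fitjig(W/1000,(.593,.110,.2515)))
E
```

```text
wall -1 496 [-37.4 -36.9 -32.1 -27.6 -27.3] [12.2 33.3] [-2.20000e-03 -3.21404e+01]
wall 1 490 [26.4 26.7 31.3 36.  36.6] [12.2 33.2] [-8.60000e-03  3.15337e+01]
lip 773 [25.6 29.5 33.3]
ledge 1108 [[-38.3, -24.5, -2.4], [13.2, 0.9, -1.3], [21.7, 24.8, 2.4]]
raised 3501 [[-19.1, -20.0, -17.9], [2.3, 0.3, -16.8], [21.2, 20.6, -15.7]]
jigfit (array([5.93102194e+02, 1.11333822e+02, 2.39920816e-01, 1.29560672e+00]), np.float64(3.5352910118451293))
```

```bash
python3 -m crank '[[0,0,0,-0.013,-0.019,0,-0.5],[0,0,0,0,0,-0.2,-0.5],[0,0,0,0,0,-0.2,-0.5],[0,0,0,0,0,-0.1,-0.5],[0,0,0,0,0,-0.1,-0.5],[0,0,0,0,0,0,-0.5]]'; python3 -m crank '[[0,0,0,0,0,-0.05,-0.5],[0,0,0,0,0,0,-0.5]]';python3 -m crank '[[0,0,0,0,0,-0.05,-0.5],[0,0,0,0,0,0,-0.5]]'
```

```text
t: 8.3
ee_pos: [0.5838, 0.1095, 0.0385]
ee_rot: [-0.126, 0.992, -0.0, -0.0]
contact_force: [0.2, -0.8, -1.0]
finger_gap: 0.0404
t: 8.5
ee_pos: [0.5842, 0.1096, 0.0372]
ee_rot: [-0.126, 0.992, -0.0, 0.0]
contact_force: [0.3, 0.8, -0.9]
finger_gap: 0.0407
t: 8.7
ee_pos: [0.5841, 0.1096, 0.0351]
ee_rot: [-0.126, 0.992, -0.0, -0.0]
contact_force: [0.2, 0.0, -1.7]
finger_gap: 0.041
```

```bash
python3 -m crank '[[0,0,0,0,0,-0.04,-0.5],[0,0,0,0,0,0,-0.5]]';python3 -m crank '[[0,0,0,0,0,-0.03,-0.5],[0,0,0,0,0,0,-0.5]]'
```

```text
t: 8.9
ee_pos: [0.5841, 0.1096, 0.0335]
ee_rot: [-0.126, 0.992, -0.0, -0.0]
contact_force: [-0.4, 0.2, -1.3]
finger_gap: 0.0405
t: 9.1
ee_pos: [0.5842, 0.1096, 0.0333]
ee_rot: [-0.126, 0.992, 0.0, 0.0]
contact_force: [-7.5, -1.2, 16.8]
finger_gap: 0.041
```

```bash
python3 -m crank '[[0,0,0,0,0,0.03,-0.5],[0,0,0,0,0,0,0.3],[0,0,0,0,0,0,0.3],[0,0,0,0,0,0,0.3],[0,0,0,0,0,0.5,0.3],[0,0,0,0,0,1,0.3],[0,0,0,0,0,1,0.3],[0,0,0,0,0,0,0.3]]'
python3 - <<'E'
from h import *
o=arm.get_obs(); im,d=optics.get_image('wrist'); np.savez('w7.npz',im=im,d=d,p=o['ee_pos'],q=o['ee_rot']);print(o['ee_pos'],o['contact_force'],o['finger_gap'])
cv2.imwrite('pics/w7.png',cv2.resize(im[:,:,::-1],(800,600)))
W=cloud('wrist',d,obs=o)*1000
p=(592.5,110.8,.2515); c,s=np.cos(p[2]),np.sin(p[2]); dx,dy=W[...,0]-p[0],W[...,1]-p[1]; x=c*dx+s*dy;y=-s*dx+c*dy;z=W[...,2]
k=(abs(x)<45)&(abs(y)<40)
k[300:]=0
for nm,zz in(('floor',11),('ledge',35),('raised',50),('wall',25.2),('lip',17.3)):
    q=k&(abs(z-zz)<1.2); print(nm,q.sum(),np.percentile(x[q],[1,99]).round(1) if q.sum() else '',np.percentile(y[q],[1,99]).round(1) if q.sum() else '')
q=(z>80)&(z<100)&(x<-60)&(y>50)
print('knob',x[q].mean(),y[q].mean(),W[q].mean(0),q.sum())
E
```

```text
t: 9.9
ee_pos: [0.5866, 0.1099, 0.1387]
ee_rot: [-0.126, 0.992, 0.0, 0.004]
contact_force: [0.8, 0.1, -0.3]
finger_gap: 0.0555
[0.58662886 0.10993575 0.13867917] [ 0.77620086  0.12823925 -0.30474909] 0.05554379833545825
floor 736 [-44.5  41.8] [-39.9  39.9]
ledge 957 [-29.9  34.4] [-22.9  25.8]
raised 1433 [-29.5  11. ] [-18.7  21.3]
wall 1799 [-39.6  43.7] [-35.6  37.5]
lip 522 [-40.6   7.2] [-30.1  27.7]
knob -103.40291294429912 89.23201345232839 [470.14410379 171.49225069  88.17741153] 436
```

View pics/w7.png

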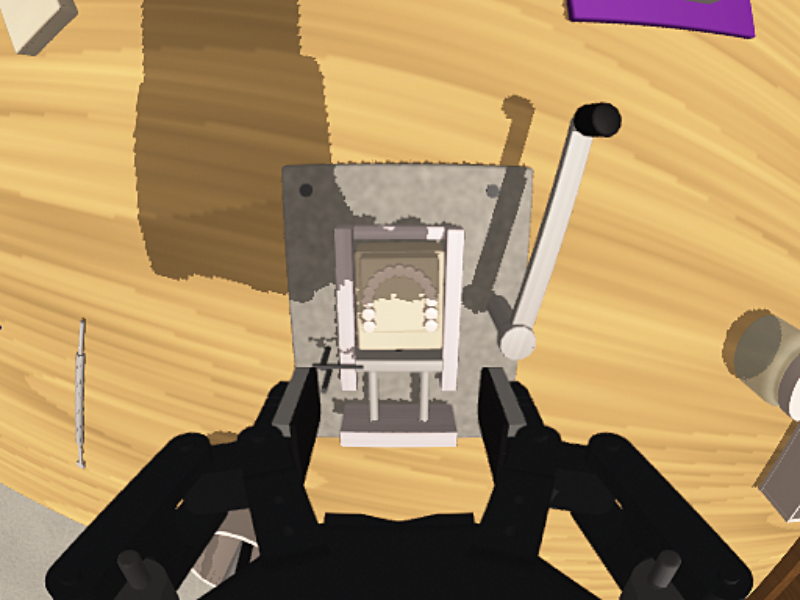

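```bash
cat >> h.py <<'E'
JP=(592.3,111.2,.2515)
def j2w(x,y,p=JP):
    c,s=np.cos(p[2]),np.sin(p[2]); return np.array([p[0]+c*x-s*y,p[1]+s*x+c*y])
def tcp(phi,off=19):
    return j2w(10-118*np.sin(phi)-off*np.cos(phi),62-118*np.cos(phi)+off*np.sin(phi))
E
python3 - <<'E'
from h import *
o=arm.get_obs(); print(o['q'].round(3),o['ee_pos'])
a=tcp(1.95); print(a,(a-o['ee_pos'][:2]*1000)/40)
st=.05*np.pi/2
ph=1.95; 
for i in range(26):
    n=ph-st; print(i,round(n,3),((tcp(n)-tcp(ph))/40).round(3)); ph=n
E
```

```text
[-0.424  0.477  0.242  1.783 -0.142  0.894  1.705] [0.58546471 0.10987316 0.13615423]
[471.93692396 207.61145538] [-2.8381946  2.4434575]
0 1.871 [-0.058 -0.227]
1 1.793 [-0.04  -0.231]
2 1.714 [-0.021 -0.234]
3 1.636 [-0.003 -0.235]
4 1.557 [ 0.015 -0.234]
5 1.479 [ 0.034 -0.232]
6 1.4 [ 0.052 -0.229]
7 1.322 [ 0.07  -0.224]
8 1.243 [ 0.087 -0.218]
9 1.165 [ 0.104 -0.21 ]
10 1.086 [ 0.12  -0.202]
11 1.008 [ 0.136 -0.192]
12 0.929 [ 0.15 -0.18]
13 0.85 [ 0.164 -0.168]
14 0.772 [ 0.176 -0.155]
15 0.693 [ 0.188 -0.14 ]
16 0.615 [ 0.199 -0.125]
17 0.536 [ 0.208 -0.109]
18 0.458 [ 0.216 -0.092]
19 0.379 [ 0.222 -0.075]
20 0.301 [ 0.227 -0.058]
21 0.222 [ 0.231 -0.04 ]
22 0.144 [ 0.234 -0.021]
23 0.065 [ 0.235 -0.003]
24 -0.013 [0.234 0.015]
25 -0.092 [0.232 0.034]
```

```bash
python3 -m crank '[[0,0,-0.089,-0.203,0.175,0,-1],[0,0,-0.089,-0.203,0.175,0,-1],[0,0,-0.089,-0.203,0.175,0,-1],[0,0,-0.089,-0.203,0.175,0,-1],[0,0,-0.089,-0.203,0.175,0,-1],[0,0,-0.089,-0.203,0.175,0,-1],[0,0,-0.089,-0.203,0.175,0,-1],[0,0,-0.089,-0.203,0.175,0,-1]]' 40; python3 -m crank '[[0,0,-0.089,-0.203,0.175,0,-1],[0,0,-0.089,-0.203,0.175,0,-1],[0,0,-0.089,-0.203,0.175,0,-1],[0,0,-0.089,-0.203,0.175,0,-1],[0,0,-0.089,-0.203,0.175,0,-1],[0,0,-0.089,-0.203,0.175,0,-1],[0,0,0,0,0,0,-1],[0,0,0,0,0,0,-1]]'
python3 - <<'E'
from h import *
o=arm.get_obs(); im,d=optics.get_image('wrist');print(o['ee_pos'],o['ee_rot'],o['finger_gap'],tcp(1.95))
cv2.imwrite('pics/w8.png',cv2.resize(im[:,:,::-1],(800,600)))
W=cloud('wrist',d,obs=o)*1000; z=W[...,2]; q=(z>83)&(z<92)&(np.hypot(W[...,0]-470,W[...,1]-172)<25); print('knobtop',W[q].mean(0),q.sum())
q=R.from_quat(o['ee_rot']).as_matrix(); print('push dir',np.degrees(np.arctan2(-q[1,0],-q[0,0])), 'want',np.degrees(.2515-1.95))
E
```

```text
t: 10.75
ee_pos: [0.5184, 0.1657, 0.1328]
ee_rot: [0.422, 0.907, -0.001, -0.0]
contact_force: [0.2, 0.5, 0.0]
finger_gap: -0.0
t: 11.55
ee_pos: [0.4704, 0.2074, 0.1332]
ee_rot: [0.751, 0.66, -0.0, 0.0]
contact_force: [-0.3, -0.3, -0.7]
finger_gap: 0.0005
[0.47040458 0.20741428 0.13321878] [ 7.50989634e-01  6.60313810e-01 -4.48323848e-04  2.04595138e-04] 0.00045209872858693553 [471.93692396 207.61145538]
knobtop [nan nan nan] 0
push dir -97.35235988527975 want -97.31688150297032<stdin>:4: RuntimeWarning: Mean of empty slice.
  ret = um.true_divide(
```

View pics/w8.png

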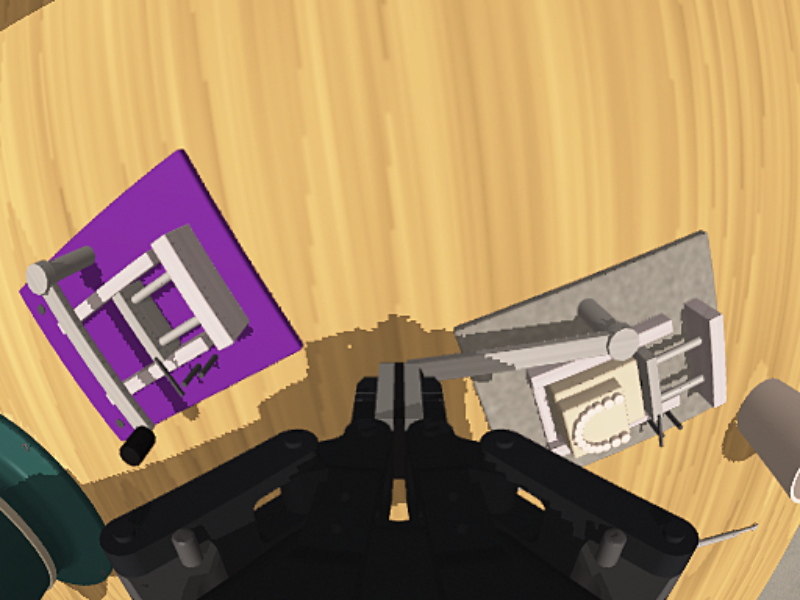

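```bash
python3 -m crank '[[0,0,0,0,0,-0.5,-1],[0,0,0,0,0,-0.5,-1],[0,0,0,0,0,-0.4,-1],[0,0,0,0,0,-0.18,-1],[0,0,0,0,0,0,-1]]'; python3 -m crank '[[0,0,0.05,-0.058,-0.227,0,-1],[0,0,0.05,-0.04,-0.231,0,-1],[0,0,0.05,-0.021,-0.234,0,-1],[0,0,0.05,-0.003,-0.235,0,-1]]'
python3 - <<'E'
from h import *
im,d=optics.get_image('side'); crop(im,(190,120,320,220),'pics/s9.png',6)
E
```

```text
t: 12.1
ee_pos: [0.4705, 0.2068, 0.0699]
ee_rot: [0.752, 0.659, -0.001, -0.0]
contact_force: [-1.4, -0.1, 0.5]
finger_gap: -0.0
t: 12.5
ee_pos: [0.4661, 0.1702, 0.0714]
ee_rot: [0.639, 0.769, 0.001, 0.0]
contact_force: [0.2, 0.8, 1.1]
finger_gap: 0.0002
```

View pics/s9.png

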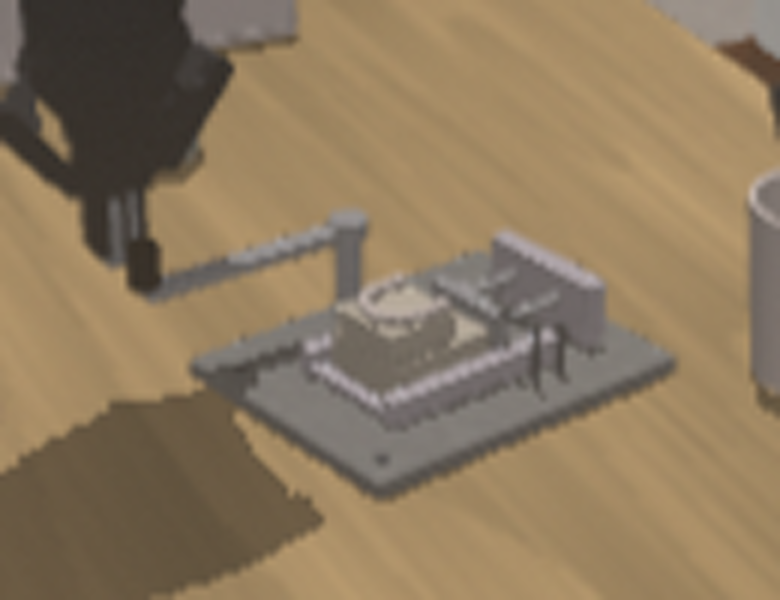

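The keeper is being pushed. I continue the sweep.

```bash
python3 -m crank '[[0,0,0.05,0.015,-0.234,0,-1],[0,0,0.05,0.034,-0.232,0,-1],[0,0,0.05,0.052,-0.229,0,-1],[0,0,0.05,0.07,-0.224,0,-1],[0,0,0.05,0.087,-0.218,0,-1],[0,0,0.05,0.104,-0.21,0,-1]]'; python3 -m crank '[[0,0,0.05,0.12,-0.202,0,-1],[0,0,0.05,0.136,-0.192,0,-1],[0,0,0.05,0.15,-0.18,0,-1],[0,0,0.05,0.164,-0.168,0,-1],[0,0,0.05,0.176,-0.155,0,-1],[0,0,0,0,0,0,-1]]'
python3 - <<'E'
from h import *
im,d=optics.get_image('side'); crop(im,(190,120,320,220),'pics/s10.png',6); print(arm.get_obs()['ee_pos'],tcp(.772))
im,d=optics.get_image('top'); crop(im,(180,110,270,210),'pics/t10.png',6)
E
```

```text
t: 13.15
ee_pos: [0.4806, 0.1164, 0.0712]
ee_rot: [0.442, 0.897, 0.0, 0.0]
contact_force: [-0.3, 0.7, -0.4]
finger_gap: -0.0001
t: 13.75
ee_pos: [0.5111, 0.0798, 0.0712]
ee_rot: [0.26, 0.966, 0.0, 0.001]
contact_force: [0.4, 0.7, 0.5]
finger_gap: -0.0004
[0.51044975 0.08042729 0.07098608] [511.38937296  80.81369574]
```

View pics/s10.png

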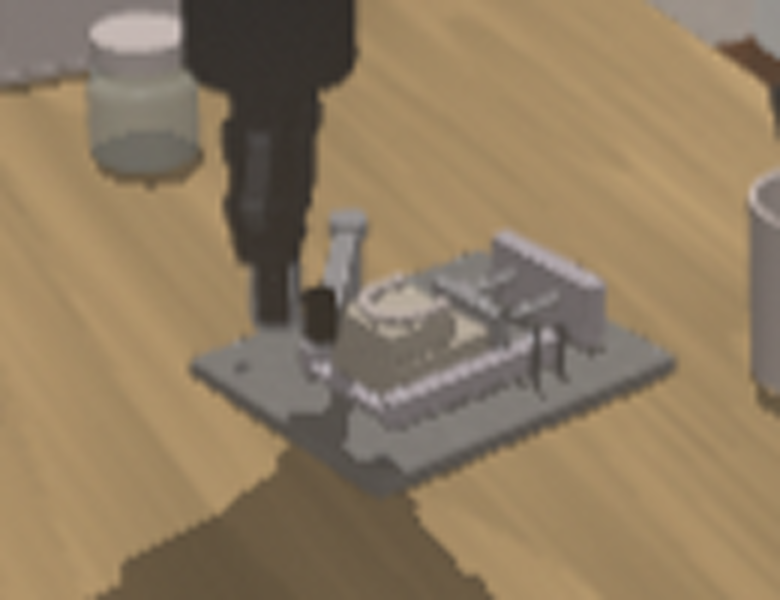

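```bash
python3 -m crank '[[0,0,0.05,0.188,-0.14,0,-1],[0,0,0.05,0.199,-0.125,0,-1],[0,0,0.05,0.208,-0.109,0,-1],[0,0,0.05,0.216,-0.092,0,-1],[0,0,0.05,0.222,-0.075,0,-1],[0,0,0.05,0.227,-0.058,0,-1],[0,0,0,0,0,0,-1]]'; python3 -m crank '[[0,0,0.025,0.115,-0.022,0,-1],[0,0,0.025,0.116,-0.018,0,-1],[0,0,0,0,0,0,-1]]';  python3 -m crank '[[0,0,0.025,0.116,-0.011,0,-1],[0,0,0,0,0,0,-1]]'
python3 - <<'E'
from h import *
im,d=optics.get_image('side'); crop(im,(190,120,320,220),'pics/s11.png',6); print(arm.get_obs()['ee_pos'],tcp(0.18))
E
```

```text
t: 14.55
ee_pos: [0.5608, 0.0569, 0.0706]
ee_rot: [0.028, 1.0, -0.0, 0.0]
contact_force: [0.5, -0.2, 0.7]
finger_gap: 0.0003
t: 14.85
ee_pos: [0.5693, 0.0556, 0.0705]
ee_rot: [-0.011, 1.0, -0.0, 0.0]
contact_force: [-0.3, -0.1, -0.1]
finger_gap: 0.0
t: 15.05
ee_pos: [0.574, 0.0551, 0.0705]
ee_rot: [-0.03, 1.0, 0.0, 0.0]
contact_force: [-0.0, 0.3, -0.6]
finger_gap: -0.0001
[0.57377745 0.05509313 0.07044537] [576.03462407  54.68221597]
```

View pics/s11.png

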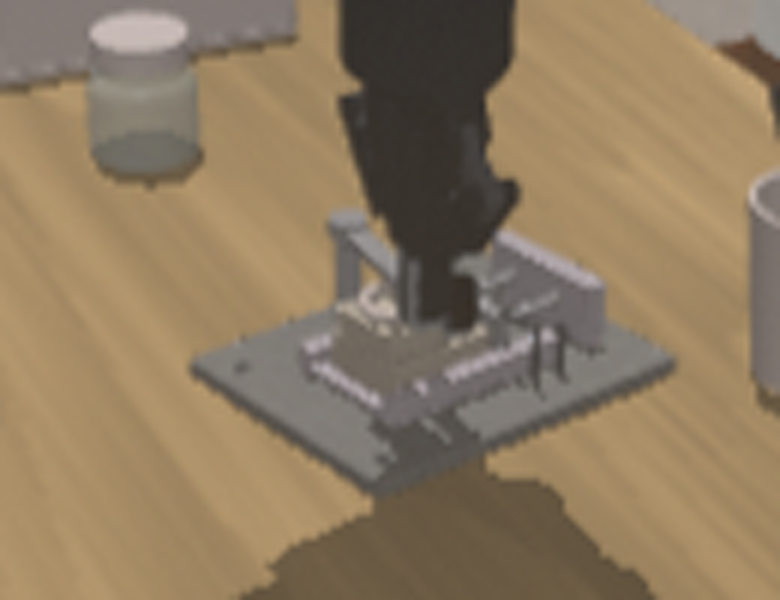

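```bash
python3 - <<'E'
from h import *
o=arm.get_obs(); im,d=optics.get_image('wrist')
cv2.imwrite('pics/w12.png',cv2.resize(im[:,:,::-1],(800,600)))
E
```

```text
(no output)
```

View pics/w12.png

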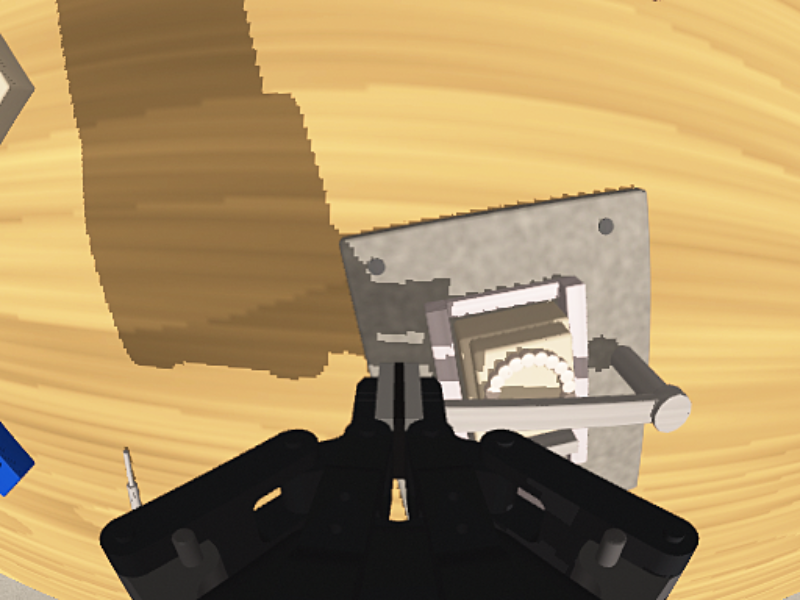

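```bash
python3 -m crank '[[0,0,0.025,0.117,-0.008,0,-1],[0,0,0,0,0,0,-1]]'; python3 -m crank '[[0,0,0.025,0.117,-0.004,0,-1],[0,0,0,0,0,0,-1]]'; python3 -m crank '[[0,0,0.025,0.117,0,0,-1],[0,0,0,0,0,0,-1]]'; python3 -m crank '[[0,0,0.025,0.117,0.004,0,-1],[0,0,0,0,0,0,-1]]'
```

```text
t: 15.35
ee_pos: [0.5789, 0.0546, 0.0705]
ee_rot: [-0.051, 0.999, -0.0, 0.0]
contact_force: [0.2, 0.2, 0.9]
finger_gap: 0.0002
t: 15.55
ee_pos: [0.5835, 0.0543, 0.0705]
ee_rot: [-0.07, 0.998, -0.0, 0.0]
contact_force: [1.2, 0.1, -0.4]
finger_gap: -0.0002
t: 15.75
ee_pos: [0.5882, 0.0543, 0.0704]
ee_rot: [-0.09, 0.996, -0.0, 0.0]
contact_force: [-0.9, -0.2, 0.1]
finger_gap: 0.0001
t: 15.95
ee_pos: [0.5929, 0.0545, 0.0704]
ee_rot: [-0.109, 0.994, 0.0, 0.0]
contact_force: [-0.4, 0.5, 0.0]
finger_gap: -0.0003
```

```bash
python3 -m crank '[[0,0,0.022,0.06,0.01,0,-1],[0,0,0,0,0,0,-1]]'; python3 -m crank '[[0,0,0,0.05,0.012,0,-1],[0,0,0,0,0,0,-1]]'; python3 -m crank '[[0,0,0,0.04,0.01,0,-1],[0,0,0,0,0,0,-1]]'
```

```text
t: 16.15
ee_pos: [0.5953, 0.0549, 0.0705]
ee_rot: [-0.127, 0.992, -0.0, 0.0]
contact_force: [-0.4, 0.0, 0.3]
finger_gap: 0.0001
t: 16.35
ee_pos: [0.5974, 0.0554, 0.0705]
ee_rot: [-0.127, 0.992, -0.0, 0.0]
contact_force: [-0.0, -0.1, 0.3]
finger_gap: 0.0005
t: 16.55
ee_pos: [0.5991, 0.0558, 0.0705]
ee_rot: [-0.127, 0.992, -0.0, 0.0]
contact_force: [1.1, 0.5, 0.2]
finger_gap: -0.0
```

```bash
python3 -m crank '[[0,0,0,0.03,0.008,0,-1],[0,0,0,0,0,0,-1]]'
```

```text
t: 16.75
ee_pos: [0.5996, 0.0559, 0.0703]
ee_rot: [-0.127, 0.992, -0.0, -0.001]
contact_force: [-5.2, -0.8, 2.1]
finger_gap: -0.0
```

```bash
python3 -m crank '[[0,0,0,0.02,0.005,0,-1],[0,0,0,0,0,0,-1]]'; python3 - <<'E'
from h import *
im,d=optics.get_image('wrist')
cv2.imwrite('pics/w13.png',cv2.resize(im[:,:,::-1],(800,600)))
E
```

```text
t: 16.95
ee_pos: [0.5998, 0.0559, 0.0702]
ee_rot: [-0.127, 0.992, -0.0, -0.001]
contact_force: [-9.5, -2.4, 4.7]
finger_gap: 0.0001
```

View pics/w13.png

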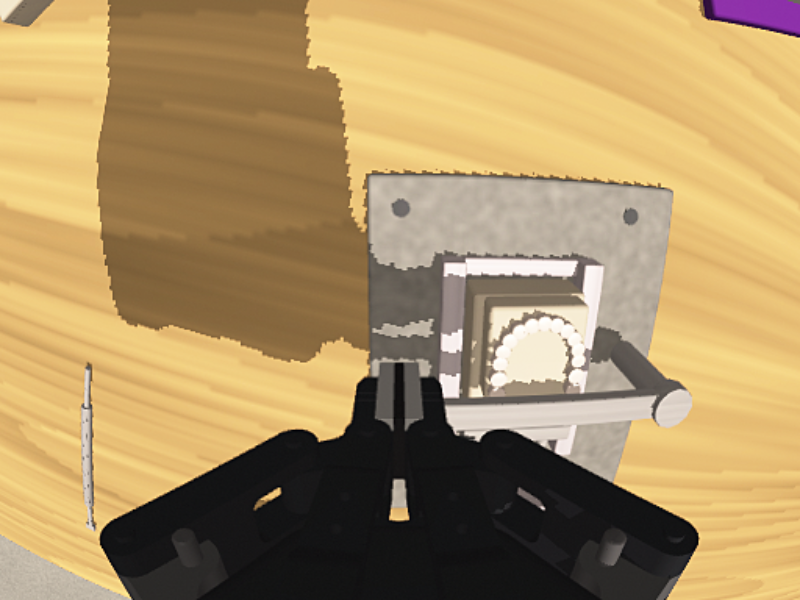

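```bash
python3 -m crank '[[0,0,0,-0.4,-0.1,0,-1],[0,0,0,0,0,0.5,-1],[0,0,0,0,0,0.5,-1],[0,0,0,-0.42,0.38,0,-1],[0,0,0,-0.42,0.38,0,-1],[0,0,0,-0.42,0.38,0,-1],[0,0,0,0,0,0,-1],[0,0,0,0,0,0,-1]]'; python3 - <<'E'
from h import *
o=arm.get_obs();print(o['ee_pos'],j2w(-60,.3)); im,d=optics.get_image('wrist'); np.savez('w14.npz',im=im,d=d,p=o['ee_pos'],q=o['ee_rot'])
cv2.imwrite('pics/w14.png',cv2.resize(im[:,:,::-1],(800,600)))
im,d=optics.get_image('side'); crop(im,(190,120,320,220),'pics/s14.png',6)
im,d=optics.get_image('top'); crop(im,(180,110,270,210),'pics/t14.png',6); np.savez('t14.npz',im=im,d=d)
P=cloud('top',d)*1000; p=(593.5,108.3,.2518);c,s=np.cos(p[2]),np.sin(p[2]); dx,dy=P[...,0]-p[0],P[...,1]-p[1]; x=c*dx+s*dy;y=-s*dx+c*dy;z=P[...,2]
k=(z>78)&(z<95)&(x>-12)&(x<40)&(y<-30)&(y>-75); print('knob in jig',x[k].mean(),y[k].mean(),k.sum())
E
```

```text
t: 17.8
ee_pos: [0.5348, 0.098, 0.1107]
ee_rot: [-0.127, 0.992, -0.0, 0.0]
contact_force: [-0.5, 0.2, -0.2]
finger_gap: -0.0001
[0.534787   0.09804028 0.11072501] [534.11292933  96.55913913]
knob in jig nan nan 0<stdin>:7: RuntimeWarning: Mean of empty slice.
  ret = ret.dtype.type(ret / rcount)
```

View pics/w14.png

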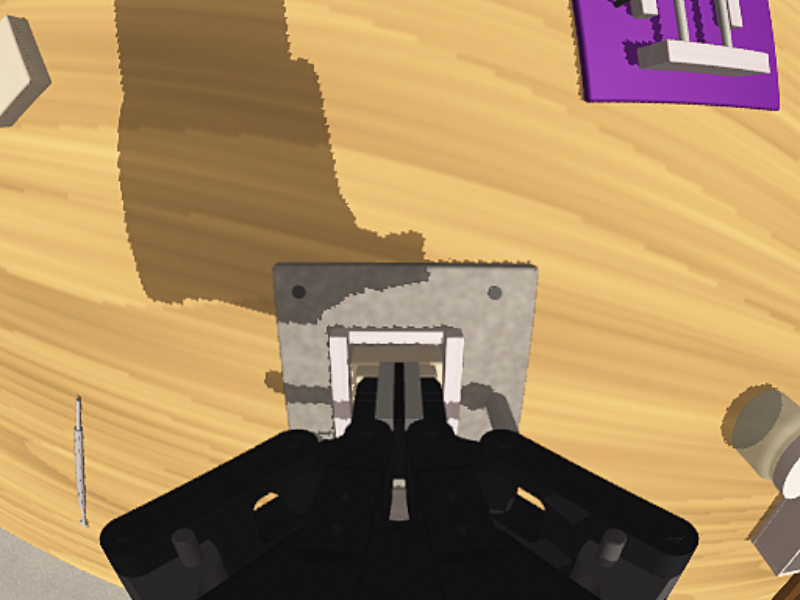

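View pics/s14.png

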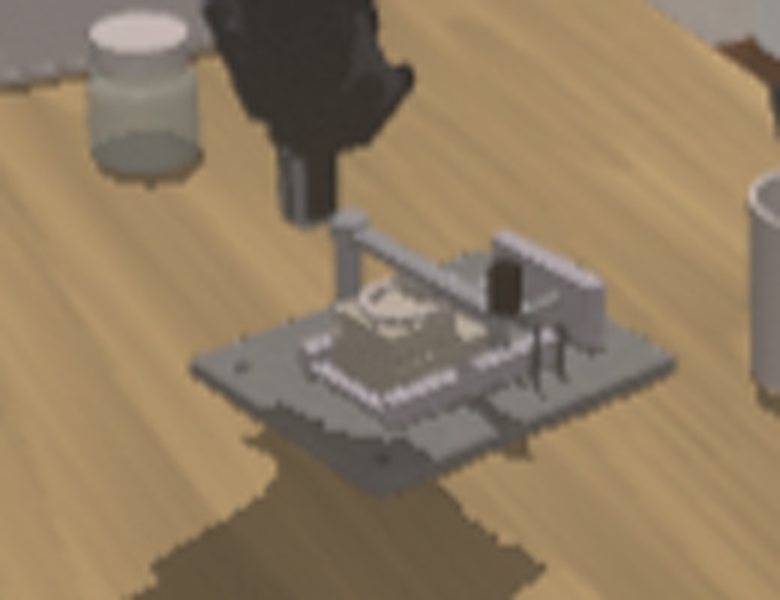

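View pics/t14.png

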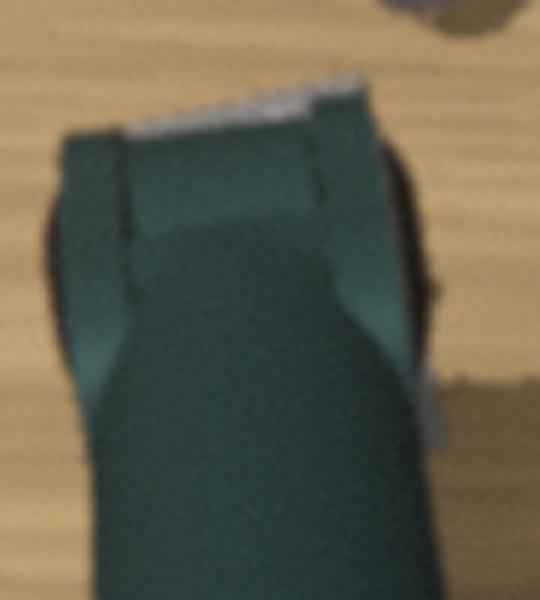

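```bash
python3 - <<'E'
from h import *
for p in (JP,(593.5,108.3,.2518)):
  for th in (0,.05,.1):
    w=j2w(10-118*np.sin(th),62-118*np.cos(th),p); print(th,((proj('side',[[*w/1000,.076],[*w/1000,.088]])-[190,120])*6).round(0).tolist())
  w=j2w(10,62,p); print('hub',((proj('side',[[*w/1000,.067]])-[190,120])*6).round(0))
E
python3 -m crank '[[0,0,0,0.006,-0.024,0,-1],[0,0,0,0,0,-0.6,-1],[0,0,0,0,0,-0.6,-1],[0,0,0,0,0,-0.5,-1],[0,0,0,0,0,-0.3,-1],[0,0,0,0,0,-0.14,-1],[0,0,0,0,0,0,-1],[0,0,0,0,0,0,-1]]'
```

```text
0 [[499.0, 287.0], [500.0, 264.0]]
0.05 [[489.0, 291.0], [490.0, 268.0]]
0.1 [[479.0, 294.0], [479.0, 271.0]]
hub [[342. 216.]]
0 [[504.0, 289.0], [505.0, 266.0]]
0.05 [[494.0, 293.0], [495.0, 270.0]]
0.1 [[484.0, 296.0], [485.0, 273.0]]
hub [[346. 218.]]
t: 18.75
ee_pos: [0.5352, 0.0969, 0.0256]
ee_rot: [-0.127, 0.992, 0.0, 0.0]
contact_force: [0.0, 0.1, -0.7]
finger_gap: -0.0002
```

```bash
python3 -m crank '[[0,0,0,0.1,0.026,0,-1],[0,0,0,0.1,0.026,0,-1],[0,0,0,0.1,0.026,0,-1],[0,0,0,0,0,0,-1]]'; python3 -m crank '[[0,0,0,0.05,0.013,0,-1],[0,0,0,0.05,0.013,0,-1],[0,0,0,0,0,0,-1]]'; python3 - <<'E'
from h import *
im,d=optics.get_image('side'); crop(im,(190,120,320,220),'pics/s15.png',6)
E
```

```text
t: 19.15
ee_pos: [0.5475, 0.1002, 0.0251]
ee_rot: [-0.127, 0.992, 0.0, 0.0]
contact_force: [-1.7, -0.4, 0.2]
finger_gap: -0.0001
t: 19.45
ee_pos: [0.5509, 0.1011, 0.0249]
ee_rot: [-0.127, 0.992, -0.0, 0.0]
contact_force: [0.6, 0.1, -0.3]
finger_gap: 0.0
```

View pics/s15.png

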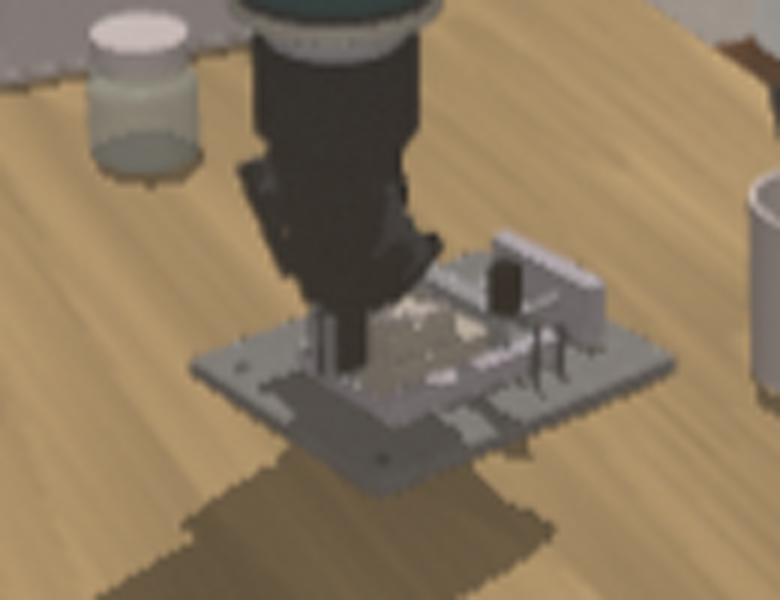

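```bash
for i in 1; do python3 -m crank '[[0,0,0,0.03,0.008,0,-1],[0,0,0,0.03,0.008,0,-1],[0,0,0,0,0,0,-1]]'; done; python3 -m crank '[[0,0,0,0.025,0.0065,0,-1],[0,0,0,0.025,0.0065,0,-1],[0,0,0,0,0,0,-1]]'; python3 -m crank '[[0,0,0,0.025,0.0065,0,-1],[0,0,0,0.025,0.0065,0,-1],[0,0,0,0,0,0,-1]]'
```

```text
t: 19.8
ee_pos: [0.5533, 0.1017, 0.0249]
ee_rot: [-0.127, 0.992, -0.0, 0.0]
contact_force: [-0.1, 0.4, 0.9]
finger_gap: 0.0001
t: 20.1
ee_pos: [0.5552, 0.1022, 0.0248]
ee_rot: [-0.127, 0.992, -0.0, 0.0]
contact_force: [0.2, 0.1, -0.1]
finger_gap: 0.0004
t: 20.4
ee_pos: [0.5573, 0.1028, 0.0249]
ee_rot: [-0.127, 0.992, -0.0, 0.0]
contact_force: [-0.7, -0.6, 0.4]
finger_gap: 0.0002
```

```bash
python3 -m crank '[[0,0,0,0.025,0.0065,0,-1],[0,0,0,0.025,0.0065,0,-1],[0,0,0,0,0,0,-1]]'; python3 -m crank '[[0,0,0,0.025,0.0065,0,-1],[0,0,0,0.025,0.0065,0,-1],[0,0,0,0,0,0,-1]]';python3 -m crank '[[0,0,0,0.025,0.0065,0,-1],[0,0,0,0.025,0.0065,0,-1],[0,0,0,0,0,0,-1]]'; python3 - <<'E'
from h import *
im,d=optics.get_image('side'); crop(im,(190,120,320,220),'pics/s16.png',6)
im,d=optics.get_image('wrist'); cv2.imwrite('pics/w16.png',cv2.resize(im[:,:,::-1],(800,600)))
E
```

```text
t: 20.7
ee_pos: [0.5591, 0.1033, 0.0248]
ee_rot: [-0.127, 0.992, -0.0, -0.0]
contact_force: [-0.5, 0.4, 1.6]
finger_gap: -0.0
t: 21.0
ee_pos: [0.561, 0.1038, 0.0248]
ee_rot: [-0.127, 0.992, -0.0, -0.0]
contact_force: [-4.6, 0.3, 2.8]
finger_gap: -0.0001
t: 21.3
ee_pos: [0.5628, 0.1043, 0.0248]
ee_rot: [-0.127, 0.992, -0.0, -0.0]
contact_force: [-6.0, 0.8, 3.9]
finger_gap: 0.0003
```

View pics/s16.png

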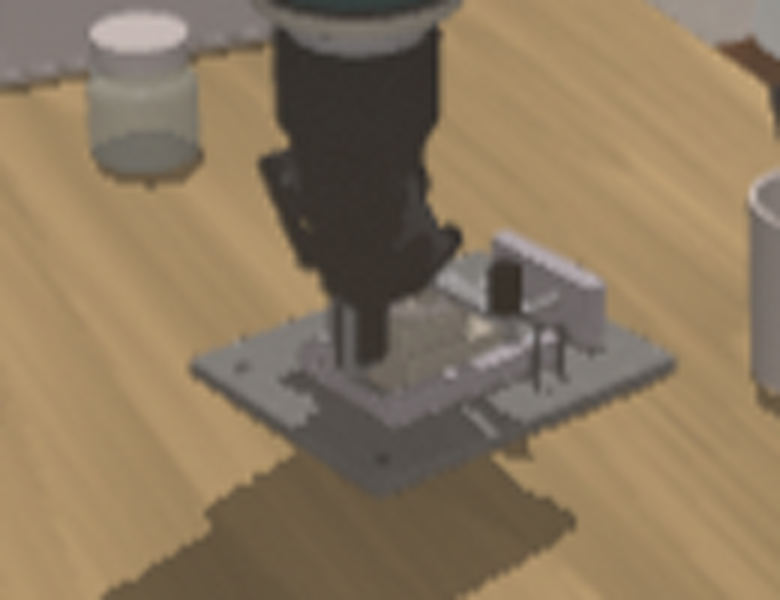

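View pics/w16.png

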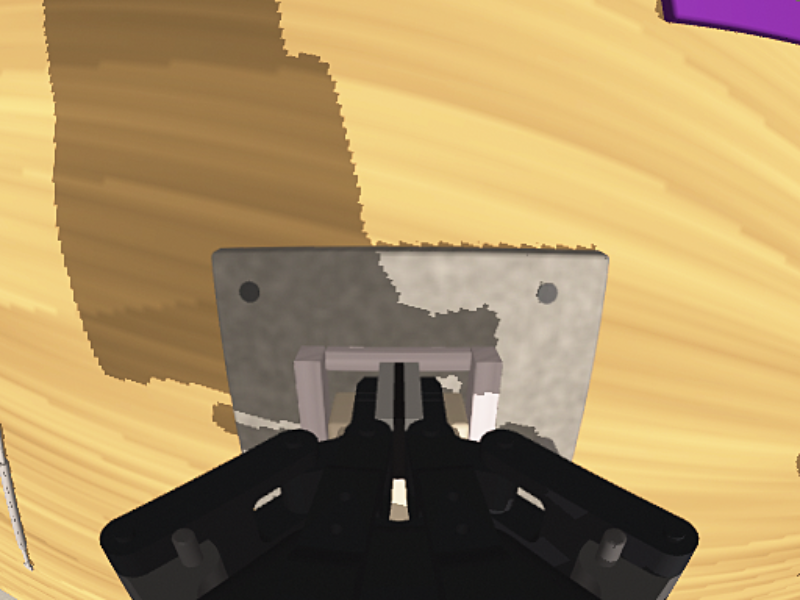

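```bash
python3 -m crank '[[0,0,0,0.025,0.0065,0,-1],[0,0,0,0.025,0.0065,0,-1],[0,0,0,0,0,0,-1]]'; python3 -m crank '[[0,0,0,0.025,0.0065,0,-1],[0,0,0,0.025,0.0065,0,-1],[0,0,0,0,0,0,-1],[0,0,0,0,0,0,-1]]'; python3 - <<'E'
from h import *
o=arm.get_obs(); p=o['ee_pos']*1000; c,s=np.cos(.2515),np.sin(.2515)
print('jx',(p[0]-JP[0])*c+(p[1]-JP[1])*s, 'F',o['contact_force'],o['contact_force'][:2]@[c,s])
im,d=optics.get_image('side'); crop(im,(235,140,300,190),'pics/s17.png',12)
for dl in (6,9,11,13,16):
    w=j2w(37+dl,-44,(593.5,108.3,.2518)); print(dl,((proj('side',[[*w/1000,.040]])-[235,140])*12).round(0))
for px in(40,56):
    w=j2w(px,-46,(593.5,108.3,.2518)); print('pin',px,((proj('side',[[*w/1000,.037],[*w/1000,.01]])-[235,140])*12).round(0).tolist())
E
```

```text
t: 21.7
ee_pos: [0.5645, 0.1047, 0.0247]
ee_rot: [-0.127, 0.992, -0.0, -0.001]
contact_force: [-8.4, -0.1, 4.8]
finger_gap: -0.0002
t: 22.1
ee_pos: [0.5662, 0.1052, 0.0247]
ee_rot: [-0.127, 0.992, -0.0, -0.001]
contact_force: [-10.2, -1.5, 7.0]
finger_gap: 0.0001
jx -26.761776042074935 F [-10.15752497  -1.49561612   7.02093398] -10.210166147709593
6 [[536. 411.]]
9 [[545. 407.]]
11 [[551. 405.]]
13 [[557. 402.]]
16 [[566. 399.]]
pin 40 [[531.0, 429.0], [528.0, 527.0]]
pin 56 [[581.0, 409.0], [577.0, 506.0]]
```

View pics/s17.png

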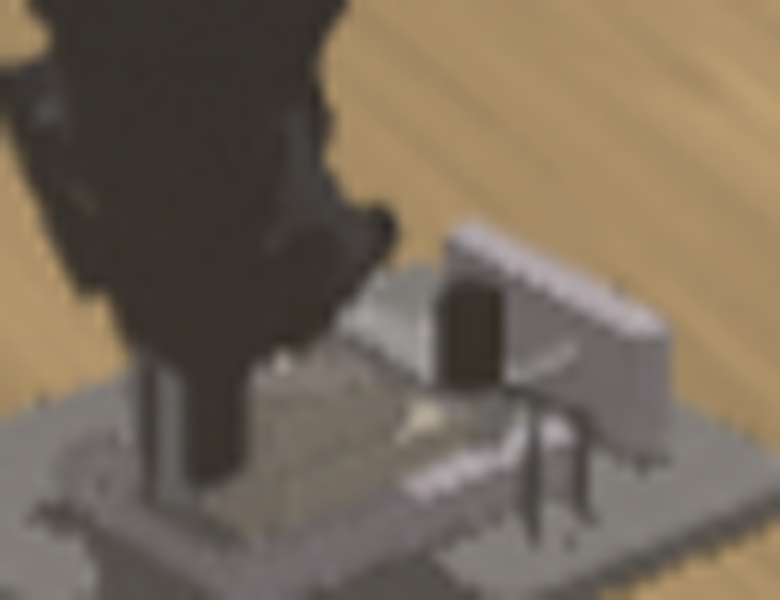

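```bash
python3 -m crank '[[0,0,0,0,0,0.02,-1],[0,0,0,0,0,0,-1],[0,0,0,0,0,0,-1]]'; python3 -m crank '[[0,0,0,0,0,0.02,-1],[0,0,0,0,0,0,-1],[0,0,0,0,0,0,-1]]'
```

```text
t: 22.45
ee_pos: [0.5661, 0.1052, 0.0251]
ee_rot: [-0.127, 0.992, -0.0, -0.001]
contact_force: [-6.9, -0.5, -0.7]
finger_gap: 0.0002
t: 22.75
ee_pos: [0.5661, 0.1051, 0.0259]
ee_rot: [-0.127, 0.992, -0.0, -0.001]
contact_force: [-7.0, -0.9, -1.6]
finger_gap: -0.0
```

```bash
python3 -m crank '[[0,0,0,0.025,0.0065,0,-1],[0,0,0,0.02,0.005,0.003,-1],[0,0,0,0,0,0,-1],[0,0,0,0,0,0,-1]]'; python3 - <<'E'
from h import *
o=arm.get_obs(); p=o['ee_pos']*1000; c,s=np.cos(.2515),np.sin(.2515)
print('jx',(p[0]-JP[0])*c+(p[1]-JP[1])*s, 'F',o['contact_force'],o['contact_force'][:2]@[c,s])
E
```

```text
t: 23.15
ee_pos: [0.5676, 0.1055, 0.0259]
ee_rot: [-0.127, 0.992, -0.0, -0.001]
contact_force: [-8.3, -1.5, -0.3]
finger_gap: -0.0003
jx -25.29569128352108 F [-8.30780529 -1.47537102 -0.30363655] -8.413600086621647
```

```bash
python3 -m crank '[[0,0,0,0.015,0.004,0.001,-1],[0,0,0,0,0,0,-1],[0,0,0,0,0,0,-1]]'; python3 - <<'E'
from h import *
c,s=np.cos(.2515),np.sin(.2515)
fs=[];js=[]; ims=[]
for i in range(8):
    im,d=optics.get_image('side'); ims.append(im.astype(float))
    o=arm.get_obs(); p=o['ee_pos']*1000; fs.append(o['contact_force']); js.append((p[0]-JP[0])*c+(p[1]-JP[1])*s)
print(np.mean(fs,0).round(2),np.mean(fs,0)[:2]@[c,s],np.std(fs,0),np.mean(js),o['t'])
a=np.mean(ims,0); crop(a[:,:,:],(262,160,300,188),'pics/s18.png',20)
E
```

```text
t: 23.45
ee_pos: [0.5682, 0.1056, 0.0259]
ee_rot: [-0.127, 0.992, -0.0, -0.001]
contact_force: [-9.1, -0.2, -1.2]
finger_gap: -0.0001
[-8.63 -1.37 -1.18] -8.695924169804508 [0.57898643 0.44758692 0.5629683 ] -24.75800004437495 23.85[ WARN:0@6.998] global loadsave.cpp:1063 imwrite_ Unsupported depth image for selected encoder is fallbacked to CV_8U.
```

View pics/s18.png

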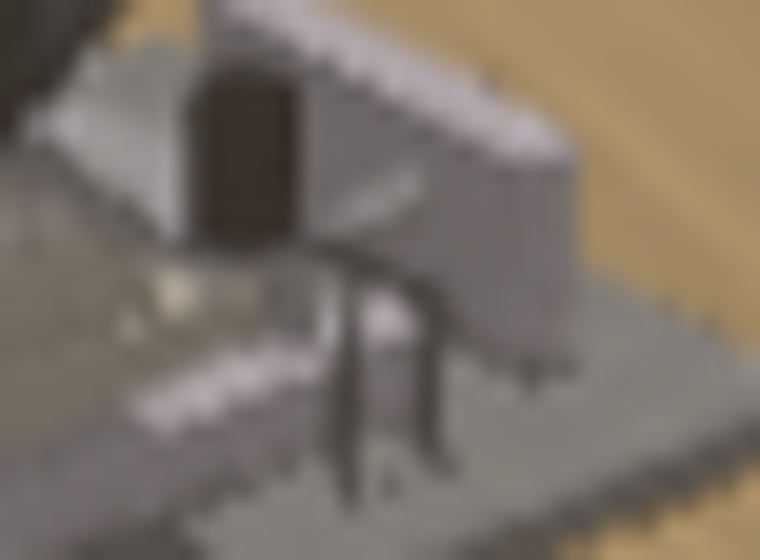

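```bash
python3 - <<'E'
from h import *
im,d=optics.get_image('side')
P=cloud('side',d)
print('jig fit side',fitjig(P,(.593,.11,.2515)))
p=(593.5,108.3,.2518)
big=cv2.resize(im[160:188,262:300,::-1],None,fx=20,fy=20,interpolation=cv2.INTER_CUBIC); out=[]
def px(x,y,z): 
    w=j2w(x,y,p); return tuple(int(v) for v in ((proj('side',[[*w/1000,z]])[0]-[262,160])*20+10))
for dl,col in((6,(0,0,255)),(11,(0,255,0)),(16,(255,0,0))):
    cv2.line(big,px(37+dl,-26,.04),px(37+dl,-46,.04),col,1)
for q in(40,56): cv2.line(big,px(q,-46,.037),px(q,-46,.01),(255,255,0),1)
for y0 in(27,37): cv2.line(big,px(64,-y0,.024),px(20,-y0,.024),(0,255,255),1)
cv2.line(big,px(82,-30,.044),px(82,20,.044),(255,0,255),1)
cv2.imwrite('pics/s19.png',big)
E
```

```text
jig fit side (array([ 5.92408379e+02,  1.10914201e+02,  2.47023419e-01, -9.89356647e-01]), np.float64(7.815829301988174))
```

View pics/s19.png

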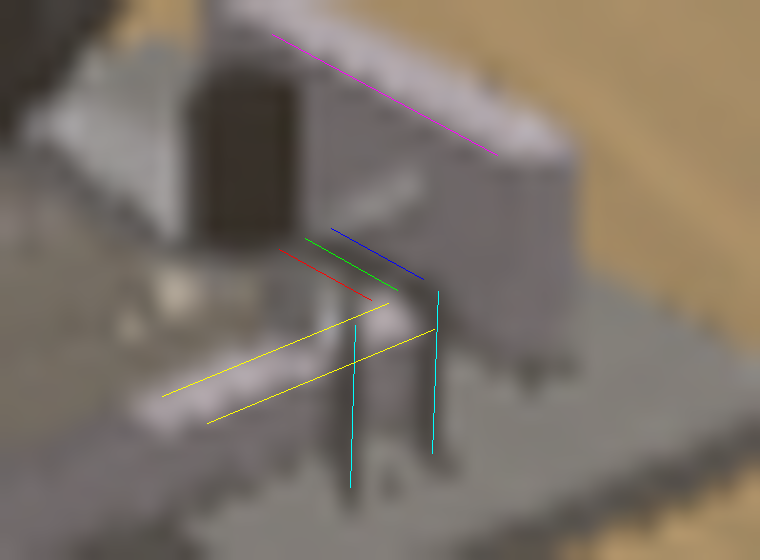

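```bash
python3 - <<'E'
from h import *
a=np.load('side0.npz')['im']
ims=[optics.get_image('side')[0].astype(float) for _ in range(4)]; b=np.mean(ims,0).astype(np.uint8); np.save('b.npy',b)
f=lambda i:cv2.resize(i[160:188,262:300,::-1],None,fx=10,fy=10,interpolation=cv2.INTER_NEAREST)
cv2.imwrite('pics/cmp.png',np.hstack([f(a),np.zeros((280,8,3),np.uint8),f(b)]))
p=(593.5,108.3,.2518)
for dl in(0,11,16):
    print(dl,[(proj('side',[[*j2w(37+dl,y,p)/1000,.04]])[0]).round(1).tolist() for y in(-26,-36,-46)])
print(arm.get_obs()['t'])
E
```

```text
0 [[273.9, 172.6], [276.2, 173.9], [278.5, 175.2]]
11 [[276.8, 171.4], [279.1, 172.7], [281.4, 174.0]]
16 [[278.1, 170.9], [280.4, 172.2], [282.7, 173.5]]
24.1
```

View pics/cmp.png

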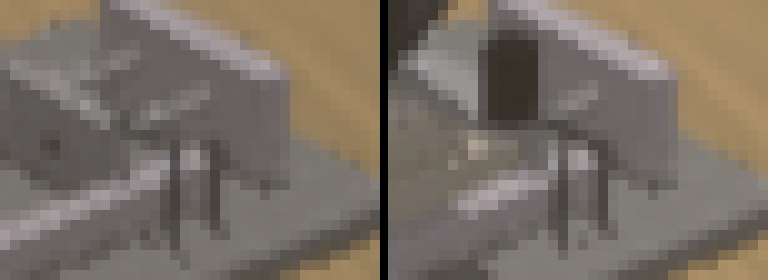

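```bash
python3 - <<'E'
import numpy as np
a=np.load('side0.npz')['im'].mean(-1).astype(int); b=np.load('b.npy').mean(-1).astype(int)
print('cols',list(range(272,288)))
for r in range(169,178): print(r,a[r,272:288],'|',b[r,272:288])
E
```

```text
cols [272, 273, 274, 275, 276, 277, 278, 279, 280, 281, 282, 283, 284, 285, 286, 287]
169 [ 90  92 100  98  98  98  96 106 115 120 123 101  99  99  99  96] | [ 50  47  47  48  51  98 102 112 121 128 131 106 104 105 105 103]
170 [101  93  97  95 104 122 111 117 125 116  98  96 100  99  99  97] | [ 50  48  48  47  54 100 109 124 132 123 104 101 105 105 105 103]
171 [128 103  83  99 117 138 123 108  97  95  92  97  98  98  99  98] | [ 51  48  48  48  56  93 108 108 101  99  96 103 104 105 105 103]
172 [123  88  79 104 109  95  90  91  97  98  99  98  98  98  98  97] | [ 73  64  63  71  79  80  71  74  87  97 103 104 103 104 104 103]
173 [87 90 83 81 76 76 86 87 92 95 94 91 96 98 98 98] | [107  99  97  95  97  98  97  76  70  80  91  95 101 103 103 104]
174 [ 88  91  99 106  94  85  90  77 102 112  83  73  88  97  98 101] | [118 117 114  94  97 104 122  93 106 106  72  74  93 103 104 107]
175 [ 89  92  99 114 116 116 116  75 136 150 104  69  79  96  99 101] | [110 106 106  94  97 103 139  98 146 159 109  70  83 102 105 107]
176 [ 88  91  95 121 132 144 149  85 137 147 120  74  75  88  97 102] | [106 105 102 109 101 104 153  90 147 157 128  77  78  93 102 108]
177 [ 89 104  93 138 155 157 125  76 110 102  91  68  92  94  90  95] | [116 131 128 142 133 132 126  78 117 109  94  70  97  98  94 101]
```

```bash
python3 -m crank '[[0,0,0,0,0,0,-1],[0,0,0,0,0,0,-1],[0,0,0,0,0,0,-1],[0,0,0,0,0,0,-1],[0,0,0,0,0,0,-1],[0,0,0,0,0,0,-1]]'; python3 - <<'E'
from h import *
c,s=np.cos(.2515),np.sin(.2515); fs=[];js=[]
for i in range(6):
    optics.get_image('side'); o=arm.get_obs(); p=o['ee_pos']*1000; fs.append(o['contact_force']); js.append((p[0]-JP[0])*c+(p[1]-JP[1])*s)
print(np.mean(fs,0).round(2),np.mean(fs,0)[:2]@[c,s],np.mean(js)+35.8)
E
```

```text
t: 24.7
ee_pos: [0.5682, 0.1056, 0.0259]
ee_rot: [-0.127, 0.992, -0.0, -0.001]
contact_force: [-8.1, -1.5, -1.5]
finger_gap: 0.0003
[-8.24 -1.24 -0.86] -8.288507711780412 11.032991138289773
```

```bash
python3 -c "
from cell import workorder; print(workorder.job_done())"
```

```text
the job is handed in; nothing more can be done
None
```

The model is in the grey jig's pocket with its heel to the fence, and the keeper is shut over it. The arm is still pushing it so the pointer stands about midway between the pins. I handed the job in at about 25 s of the 72 s.

- **Model seated:** I gripped the toothed cream model by its raised part and lowered it until it touched the pocket floor. After I let go, the wrist view showed it level in the pocket with its heel to the fence.
- **Keeper shut:** I swung it by its knob with the closed fingers until it met its stop. The push there rose to about 9.5 N with no further movement. The side view agrees with an angle of about 0.
- **Fence push:** The closed fingers are against the rear face of the model. The last averaged push along the jig was 8.3–8.7 N and steady, which is 10.4–10.9 mm of fence travel. The tool position gives 11.0 mm.
- **Pointer, the weakest check:** The side camera puts the travel somewhere between 9.5 and 12 mm, because 1 pixel is over 2 mm there. The other two cameras could not see the pointer at the end. All the estimates lie within the 6–16 mm band and well short of the 22 mm end stop.
- **One disagreement, corrected:** Partway through the push, the fingers were also pressing down on the model with about 7 N, which made the push read too high. I raised the tool slightly, and the force and position readings then agreed.
- **Other items:** I touched nothing else on the counter.

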